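Set up the break-room display stand

TASK

Set up the sloping snack stand on the break-room counter: first fold its wooden back panel up so that it stands straight up (vertical) by itself after you let go; its stiff crease springs back, so it must be folded a little too far. Then put the steel tray on the stand as its upper tier, all four corner holes over the four posts and fully down on their shoulders; lower it, do not drop it. Let go of everything and leave the mug, the jar and the canister where they are.

Things in the scene. Friction and masses are not known exactly. Their poses are not given: they have to be found in the camera images.
- stand: Fixed steel display stand, foot 190 x 230 mm. Origin on the counter under its middle; x points to its high rear (hinge) side, y to its left, z up. Its sloping steel plate, 170 (along the slope) x 210 mm, rises to the rear at 25 degrees and carries four posts and six fixed portion cups 19 mm high.
- seat (a point): Where the tray's underside belongs: centre of the plane of the four post shoulders, 30 mm above the sloping plate. z is parallel to the posts, 25 degrees from vertical, leaning to the low front; x up the slope, y left. Posts at x = +-58, y = +-82 mm: 16 mm thick up to the shoulder (z = 0), then an 8 mm pin up to z = 24 mm, its last 10 mm tapered to 2.4 mm.
- panel_hinge (a point): Middle of the hinge line (along y) of the back panel, at the high rear edge of the rack. Fixed; axes as the stand's. The crease is stiff: it takes about 0.6 N m (about 5 N at the free edge) to fold and stays where it is folded, except that on letting go it springs back some 6 to 11 degrees, whichever way it was folded. It folds up to 40 degrees past vertical.
- panel_top (a point): Middle of the free (top) edge of the wooden back panel, 130 mm from the hinge line. Panel 8 mm thick, 120 mm wide, 0.1 kg. z points along the panel from hinge to this edge (vertical when the panel is straight up), y is along the edge, x is square to the panel, to the rear. At the start it leans 28 to 43 degrees from vertical over the stand's low front. Not read while the fingers hold it.
- tray: Loose steel tray 150 (x) x 200 (y) mm, 0.28 to 0.46 kg, floor 5 mm thick, rim 23 mm high, lying on the counter. Origin at the centre of its underside, z up. Holes of 13 mm diameter at x = +-58, y = +-82 mm. It may go on either way round (turned by half a turn).
- tray_handle (a point): Grip point on the tray's fixed upright wooden handle at its centre: a board 64 mm long in the tray's x, 10 mm thick in its y, its top 75 mm above the tray's underside; this point is 56 mm above the underside. Axes as the tray's.
- mug: Bystander: white mug, 76 mm wide, 90 mm high. Origin at its base.
- jar: Bystander: glass jar, 60 mm wide, 85 mm high. Origin at its base.
- canister: Bystander: steel canister, 84 mm wide, 120 mm high. Origin at its base.

How it is judged (in metres and radians):
On the way, in this order (a step that is already met when the one before it is completed fails the run):
1. the panel stands upright by itself, not touched by the fingers (angle between panel_top's own z axis and vertical below 0.08 rad and contact force between the fingers and stand below 0.05 N), for 0.4 s.
2. the tray sits fully down on the four posts (x of tray in the frame of seat between -0.006 and 0.006 m and y of tray in the frame of seat between -0.006 and 0.006 m and z of tray in the frame of seat between -0.004 and 0.004 m and angle between the z axis of tray and the z axis of seat, either way round below 0.05 rad and angle between the y axis of tray and the y axis of seat, either way round below 0.1 rad and angle between tray's own z axis and vertical below 1 rad), for 0.2 s.
At the end, for the whole second after the job is handed in: The back panel stands within 4.6 degrees of vertical by itself; the tray, right way up, sits on all four post shoulders (centre within 6 mm across and 4 mm in height of the seat, floor parallel to it within 2.9 degrees, sides within 5.7 degrees), released and at rest (all of step 2 and angle between panel_top's own z axis and vertical below 0.08 rad and linear speed of tray below 0.02 m/s and contact force between the fingers and tray below 0.05 N); the robot touches nothing.
It fails at once if the mug is pushed away (30 mm) or tipped over (distance of mug from where it was at the start of the episode above 0.03 m or angle between mug's own z axis and vertical above 0.5 rad).
It fails at once if the jar is pushed away (30 mm) or tipped over (distance of jar from where it was at the start of the episode above 0.03 m or angle between jar's own z axis and vertical above 0.5 rad).
It fails at once if the canister is pushed away (30 mm) or tipped over (distance of canister from where it was at the start of the episode above 0.03 m or angle between canister's own z axis and vertical above 0.5 rad).
It fails at once if the tray is dropped (falls freely faster than 0.6 m/s) (contact force between anything else and tray below 0.05 N and linear speed of tray above 0.6 m/s).
It also fails if it takes over 53 s, if anything falls off the work surface, if the arm or the gripper's body presses on something with over 40 N, if the wrist force passes 120 N, or if a joint passes its speed limit or range.

ROBOT

A 7-joint arm with a two-finger parallel gripper is mounted at the origin on the work surface. World frame = base frame: x ahead of the robot, y to its left, z up, the work surface at z = 0. Lengths are in mm, angles in rad, forces in N, time in s.
With the tool pointing down it reaches from about 425 to 825 mm from the base axis. Payload 3.6 kg.
Tool frame: the origin (TCP) lies at the very end of the fingers, on their centre line; the grasp point (between the pads) lies 19 mm behind it; y points along the fingers, z is the direction in which the jaws open and shut, and the axes are right-handed (so a half turn about y gives the same grasp; the last joint's range is limited). The gripper opens to 85 mm and grips with 20 to 120 N. Pads are 22 mm wide; open, the fingers measure 114 mm over their backs; the gripper's body (76 mm by 85 mm) begins 54 mm behind the grasp point. The pads swing forward as they close: fully open they stand 13 mm farther back than shut.
Start: joints at [-1.258, 0.615, -0.013, 1.423, 0.008, 1.103, -0.04], TCP at [215.997, 613.032, 231.297] pointing down, gripper open.
Joint ranges: [-3.12, 3.12], [-0.3, 2.06], [-1.34, 1.32], [0.26, 2.42], [-1.36, 4.5], [0.01, 1.98], [-2.84, 2.84]. Speed limits (rad/s): [2.79, 2.79, 3.14, 3.14, 3.14, 3.14, 3.14].

INTERFACE

Orientations are given as a unit quaternion [w, x, y, z].
In Python, from station import manip, vision gives the robot as it stands.
- The arm moves only by the tool move_arm, never from a script. Its argument "targets" is a list of rows, each a list of 7 numbers: the finger opening in m, from 0 to 0.0854, then the shift along the tool's x, y, z in m, then the turn, a rotation vector about the tool's x, y, z in degrees. A call has 1 to 8 rows; each row is the pose to reach, as a shift and turn from the pose commanded when the call began, along the tool's axes at that moment; what a row does not reach only later rows make up. A row lasts 1/12 s, in which the tool goes at most 41.7 mm and 7.16 degrees, less where a joint would pass 70% of its speed; a pose out of reach is approached as far as the arm can. A call with a gripper value outside its range is refused whole. The fingers move at their own pace and stop on an object; "force" is the grip in N (left out, the last holds). Time passes only in rows, so rows that repeat a pose let the fingers close. It gives the time, the measured TCP pose, the force and the opening at its end, in the units of the state.
- manip.read_state(): the state, without advancing time (a new reading comes with each control period).
- vision.grab_frame(name): name is "side" or "top"; returns the picture (384x512x3 uint8, red, green, blue); there is no depth.
- vision.camera_model(name): a dict with "K" (3x3 intrinsics, pixels), "k1" (the pictures are not rectified: a ray, as slopes to the right and down, at radius r is drawn at 1 + k1 r^2 times it, then the intrinsics apply), "position" and "attitude" of the camera in the world. Camera axes: x right, y up, looking along -z (the intrinsics and any distortion apply to the point x, -y, -z); pixel columns grow to the right and rows downward; lengths in mm; the calibration is good to about 2 mm. A picture is of the moment at which its call begins. camera_model takes no time and is no camera call.
- manip.finish_job(): hands the job in, once; it reports no verdict.
The state is a dict: "clock": time; "joints": joint angles; "joint_vel": joint speeds; "tau": joint torques, N m; "position": TCP position; "ee_rot": TCP orientation; "ft_force": force on the tool from outside, world axes, zero at the start; "torque": the same for the moment, N m; "opening": finger opening in mm.
Only numpy, scipy, OpenCV 4.12 (cv2) and the standard library are available. Lean on these libraries where they do the work, as an engineer would, in place of code of your own. Each camera call takes 0.05 s, during which the arm holds its last target.

## Working session

There is one attempt and no reset: what is moved stays moved. The work goes in short steps, Python scripts to look and compute and a tool call to move; the robot and the scene stay as the last step left them, time stands still between calls to the robot, and variables do not carry over. Pictures are saved under pics/ and viewed, and the job is handed in when it is done.

Besides the shell and the picture viewer there is one more tool, called after ">>>" as a command line: name --pt "numbers of a row" for each row, then --argument value for the rest. move_arm: Moves the arm, as the interface text tells. Its arguments: {"type":"object","properties":{"targets":{"type":"array"},"force":{"type":"number"}},"required":["targets"]}

```bash
ls; mkdir -p pics
python3 - <<'E'
from station import manip, vision
import cv2
print(manip.read_state())
for n in("side","top"):
    print(n,vision.camera_model(n))
    cv2.imwrite(f"pics/{n}0.png",vision.grab_frame(n)[:,:,::-1])
E
```

```text
pics
{'clock': 0.0, 'joints': array([-1.25848113,  0.61593258, -0.01262935,  1.42492594,  0.00811749,
        1.10339368, -0.0404011 ]), 'joint_vel': array([-0.00109113,  0.00058208,  0.00169426, -0.00166191, -0.00034212,
        0.00103674,  0.00095236]), 'tau': array([ 1.58637170e-05, -4.69211841e+01,  2.59295963e-01, -1.71031469e+01,
        9.98926931e-03,  9.68634122e-03,  2.14519133e-06]), 'position': array([215.77212217, 612.31917979, 230.12048304]), 'ee_rot': array([-0.69607696,  0.69790072, -0.11932694,  0.11904845]), 'ft_force': array([ 0.52360794, -0.17207762, -0.4046299 ]), 'torque': array([-0.06212643, -0.00986769,  0.04792073]), 'opening': 85.68532596949507}
side {'K': array([[353.96399866,   0.        , 256.65190455],
       [  0.        , 353.96399866, 187.60482279],
       [  0.        ,   0.        ,   1.        ]]), 'k1': -0.0532645877454392, 'position': array([ 145.87427613, -552.21027632,  846.00086912]), 'attitude': array([ 0.87707679,  0.36557052, -0.11978237, -0.28765722])}
top {'K': array([[443.03953554,   0.        , 251.88555601],
       [  0.        , 443.03953554, 195.83849974],
       [  0.        ,   0.        ,   1.        ]]), 'k1': -0.12175594555924317, 'position': array([ 412.48964358,  -32.85985584, 1520.20571258]), 'attitude': array([ 0.71197307,  0.03359172, -0.02999282, -0.70076129])}
```

View pics/side0.png

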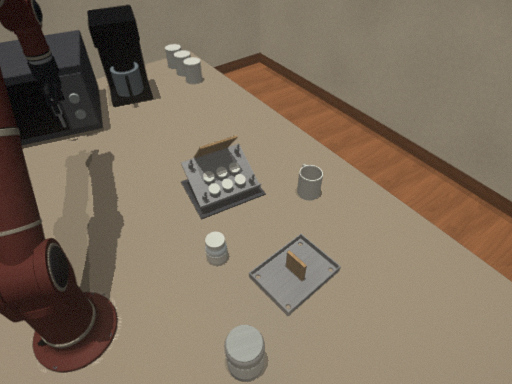

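View pics/top0.png

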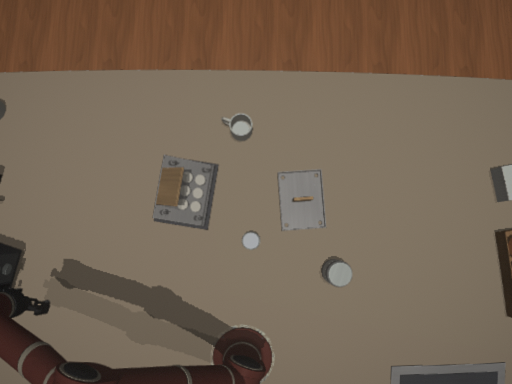

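```bash
cat > h.py <<'E'
from station import manip, vision
import cv2, numpy as np
from scipy.spatial.transform import Rotation as R
def q(a): return R.from_quat([a[1],a[2],a[3],a[0]])
C={n:vision.camera_model(n) for n in("side","top")}
def ray(n,u,v):
    c=C[n];K=c["K"]
    d=np.array([(u-K[0,2])/K[0,0],(v-K[1,2])/K[1,1]]);s=d.copy()
    for _ in range(20): s=d/(1+c["k1"]*(s@s))
    return c["position"],q(c["attitude"]).apply(np.array([s[0],-s[1],-1]))
def onz(n,u,v,z):
    p,d=ray(n,u,v);return p+d*(z-p[2])/d[2]
def proj(n,P):
    c=C[n];x=q(c["attitude"]).inv().apply(np.array(P)-c["position"])
    s=np.array([x[0],-x[1]])/-x[2]; s=s*(1+c["k1"]*(s@s))
    return np.array([c["K"][0,0]*s[0]+c["K"][0,2],c["K"][1,1]*s[1]+c["K"][1,2]])
def tri(a,b):
    p,d=ray("side",*a);e,f=ray("top",*b)
    A=np.c_[d,-f];t=np.linalg.lstsq(A,e-p,rcond=None)[0]
    P=p+d*t[0];Q=e+f*t[1];return (P+Q)/2,np.linalg.norm(P-Q)
def crop(img,name,u0,u1,v0,v1,s):
    c=cv2.resize(img[v0:v1,u0:u1],None,fx=s,fy=s,interpolation=cv2.INTER_CUBIC)
    for u in range(u0-u0%10+10,u1,10): 
        cv2.line(c,((u-u0)*s+s//2,0),((u-u0)*s+s//2,8 if u%20 else 14),(0,0,255),1)
        if u%20==0: cv2.putText(c,str(u),((u-u0)*s-8,26),0,.4,(0,0,255),1)
    for v in range(v0-v0%10+10,v1,10):
        cv2.line(c,(0,(v-v0)*s+s//2),(8,(v-v0)*s+s//2),(0,0,255),1)
        if v%20==0: cv2.putText(c,str(v),(14,(v-v0)*s+8),0,.4,(0,0,255),1)
    cv2.imwrite(name,c)
E
python3 - <<'E'
from h import *
t=cv2.imread("pics/top0.png");s=cv2.imread("pics/side0.png")
crop(t,"pics/t1.png",145,225,145,235,6)
crop(t,"pics/t2.png",270,335,160,240,6)
crop(s,"pics/s1.png",175,270,130,220,6)
crop(s,"pics/s2.png",240,350,230,315,6)
E
```

```text
(no output)
```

View pics/t1.png

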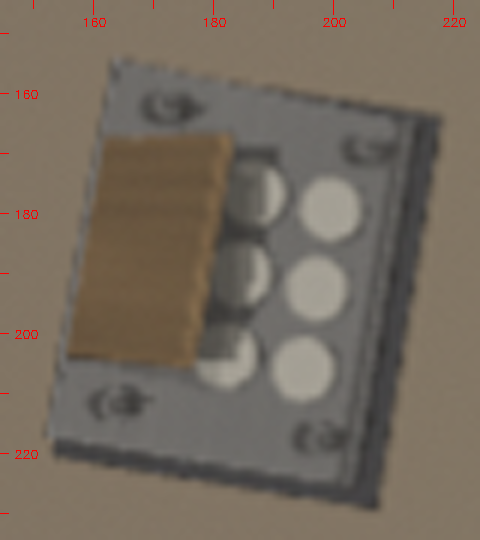

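View pics/s1.png

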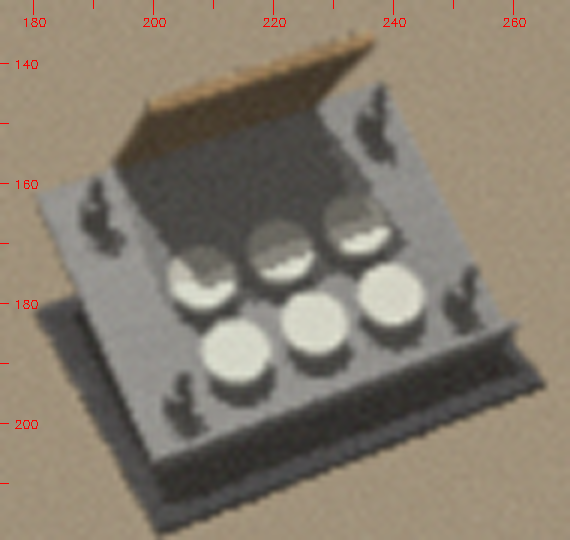

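View pics/t2.png

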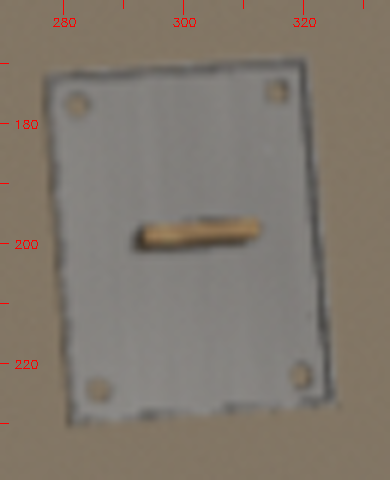

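View pics/s2.png

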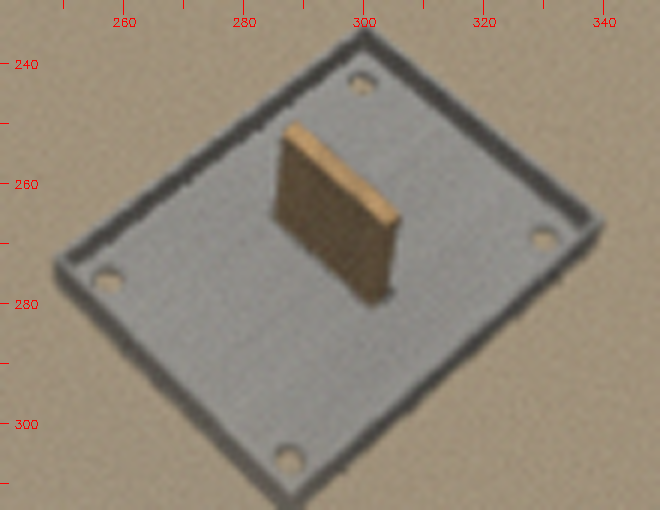

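Run:
```python
from h import *
f=lambda p,o:(o[0]+(p[0]+.5)/6-.5,o[1]+(p[1]+.5)/6-.5)
T1=(145,145);S1=(175,130);T2=(270,160);S2=(240,230)
def go(tag,s,t,so,to):
    P,e=tri(f(s,so),f(t,to));print(tag,P.round(1),round(e,1));return P
print("tray");H=[]
for s,t in [((363,83),(77,105)),((108,281),(98,390)),((290,459),(301,376)),((544,238),(277,92))]:
    go("hole",s,t,S2,T2); H.append((onz("side",*f(s,S2),5),onz("top",*f(t,T2),5))); print(H[-1][0].round(1),H[-1][1].round(1))
H=np.array(H);print("centres",H.mean(0).round(1))
for k in(0,1): print([np.linalg.norm(H[i,k]-H[j,k]).round(1) for i,j in((0,1),(1,2),(2,3),(3,0))])
go("handle end a",(292,126),(140,237),S2,T2);go("handle end b",(391,215),(258,228),S2,T2)
print("stand")
for n,s,t in [("tip RL",(97,183),(128,400)),("tip RR",(380,90),(180,106)),("tip FR",(472,270),(378,150)),("tip FL",(185,378),(326,436)),
 ("plate RL",(38,195),(50,437)),("plate RR",(383,85),(120,62)),
 ("foot FL",(160,537),(378,508)),("foot FR",(545,383),(440,118)),("foot RL",(40,315),(55,455)),
 ("panel top L",(150,105),(196,366)),("panel top R",(375,38),(232,135)),("panel bot L",(115,162),(68,357))]:
    go(n,s,t,S1,T1)
```

```text
tray
hole [ 615.8 -128.2    1.2] 1.0
[ 613.2 -129.9    5. ] [ 615.7 -128.3    5. ]
hole [ 451.6 -141.8   -1.5] 2.0
[ 448.4 -144.5    5. ] [ 452.3 -141.9    5. ]
hole [ 461.5 -258.1    0.8] 1.4
[ 459.3 -259.2    5. ] [ 461.9 -257.9    5. ]
hole [ 6.254e+02 -2.439e+02  4.000e-01] 1.0
[ 622.3 -245.3    5. ] [ 625.1 -243.6    5. ]
centres [[ 535.8 -194.7    5. ]
 [ 538.8 -192.9    5. ]]
[np.float64(165.5), np.float64(115.3), np.float64(163.6), np.float64(115.7)]
[np.float64(163.9), np.float64(116.4), np.float64(163.8), np.float64(115.7)]
handle end a [ 535.8 -160.3   69. ] 2.7
handle end b [ 539.9 -223.5   73.2] 1.1
stand
tip RL [481.8 246.9 131.8] 6.2
tip RR [640.3 223.  134.1] 1.2
tip FR [626.8 121.9  83.4] 1.4
tip FL [468.3 148.1  76.2] 3.1
plate RL [464.6 294.4  99.3] 2.2
plate RR [669.3 263.7  99. ] 2.7
foot FL [431.  126.8  -2.3] 2.4
foot FR [6.579e+02 9.560e+01 6.000e-01] 0.3
foot RL [458.6 314.3  -2.7] 1.1
panel top L [495.4 198.2 207.6] 6.2
panel top R [614.1 183.5 203.9] 1.9
panel bot L [507.4 284.  108.2] 2.1
```

```bash
cat >> h.py <<'E'
def rel(pos,Rm):
    """shift (m) and rotvec(deg) in tool axes from measured pose to pos (mm), rotation Rm (columns tool x,y,z)"""
    s=manip.read_state();r=q(s["ee_rot"])
    sh=r.inv().apply(np.array(pos)-s["position"])/1000
    rv=(r.inv()*R.from_matrix(Rm)).as_rotvec(degrees=True)
    return sh.round(4),rv.round(2)
def axes(y,z):
    y=np.array(y,float);y/=np.linalg.norm(y);z=np.array(z,float);z-=y*(z@y);z/=np.linalg.norm(z)
    return np.c_[np.cross(y,z),y,z]
def st():
    s=manip.read_state();print(round(s["clock"],2),s["position"].round(1),"F",s["ft_force"].round(1),"op",round(s["opening"],1),"J",s["joints"].round(2));print(q(s["ee_rot"]).as_matrix().round(3))
E
python3 - <<'E'
from h import *
st()
for n,u,v,z in(("mug",241,120,90),("jar",251,240,85),("can",340,273,120)): print(n,onz("top",u,v,z).round(0))
yw=np.radians(81.6);sx=np.array([np.cos(yw),np.sin(yw),0]);sy=np.array([-sx[1],sx[0],0])
print(rel([540,110,260],axes([0,0,-1],sy)),rel([540,110,260],axes([0,0,-1],-sy)))
E
```

```text
0.1 [215.8 612.4 230.2] F [-0.8  0.5  0. ] op 85.5 J [-1.26  0.62 -0.01  1.42  0.01  1.1  -0.04]
[[ 0.943 -0.001  0.332]
 [-0.332 -0.002  0.943]
 [ 0.    -1.    -0.002]]
mug [792.  15.  90.]
jar [399. -24.  85.]
can [ 299. -306.  120.]
(array([ 0.4727, -0.0289, -0.3662]), array([ 1.00e-01, -1.01e+02, -1.20e-01])) (array([ 0.4727, -0.0289, -0.3662]), array([ 0.11, 79.  ,  0.09]))
```

```bash
cat >> h.py <<'E'
yw=np.radians(81.6);sx=np.array([np.cos(yw),np.sin(yw),0]);sy=np.array([-sx[1],sx[0],0])
O=np.array([558.3,205.2,0])
def S(a,b,z): return O+a*sx+b*sy+np.array([0,0,z])   # stand frame -> world
def inS(P): d=np.array(P)-O; return np.array([d@sx,d@sy,d[2]])
RP=axes([0,0,-1],-sy)
E
python3 -c "
from h import *
print(S(-60,0,270),rel(S(-60,0,270),RP))"
```

```text
[549.53501829 145.84366002 270.        ] (array([ 0.4698, -0.039 , -0.3293]), array([ 0.11, 79.  ,  0.09]))
```

>>> move_arm --pt "0 0.47 -0.039 -0.329 0 79 0" --pt "0 0.47 -0.039 -0.329 0 79 0" --pt "0 0.47 -0.039 -0.329 0 79 0" --pt "0 0.47 -0.039 -0.329 0 79 0" --pt "0 0.47 -0.039 -0.329 0 79 0" --pt "0 0.47 -0.039 -0.329 0 79 0" --pt "0 0.47 -0.039 -0.329 0 79 0" --pt "0 0.47 -0.039 -0.329 0 79 0" --force 60

```text
clock: 0.77
position: [410.1, 340.7, 253.8]
ee_rot: [-0.553, 0.553, -0.441, 0.44]
ft_force: [1.9, 0.5, 0.0]
opening: -0.2
```

```bash
python3 -c "
from h import *
st();print(rel(S(-60,0,270),RP))"
```

```text
0.77 [410.1 340.7 253.8] F [1.9 0.5 0. ] op -0.2 J [-0.93  0.42  0.28  1.74 -0.14  1.01 -0.37]
[[ 0.224 -0.001  0.975]
 [-0.975 -0.     0.224]
 [ 0.    -1.    -0.001]]
(array([ 0.2211, -0.0162,  0.0922]), array([4.000e-02, 2.136e+01, 1.000e-02]))
```

>>> move_arm --pt "0 0.221 -0.016 0.092 0 21.3 0" --pt "0 0.221 -0.016 0.092 0 21.3 0" --pt "0 0.221 -0.016 0.092 0 21.3 0" --pt "0 0.221 -0.016 0.092 0 21.3 0" --pt "0 0.221 -0.016 0.092 0 21.3 0" --pt "0 0.221 -0.016 0.092 0 21.3 0" --pt "0 0.221 -0.016 0.092 0 21.3 0" --pt "0 0.221 -0.016 0.092 0 21.3 0"

```text
clock: 1.43
position: [550.7, 146.0, 269.6]
ee_rot: [-0.462, 0.463, -0.535, 0.535]
ft_force: [-0.3, 0.7, -0.1]
opening: -0.1
```

```bash
python3 -c "
from h import *
st();print(rel(S(-60,0,185),RP))
for n in('side','top'): cv2.imwrite(f'pics/{n}1.png',vision.grab_frame(n)[:,:,::-1])
s=cv2.imread('pics/side1.png');crop(s,'pics/s3.png',170,290,90,220,6)"
```

```text
1.43 [550.7 146.  269.6] F [-0.3  0.7 -0.1] op -0.1 J [-0.56  0.48  0.41  1.62 -0.21  1.09 -0.24]
[[-0.145 -0.     0.989]
 [-0.989 -0.001 -0.145]
 [ 0.001 -1.    -0.   ]]
(array([ 0.0002,  0.0846, -0.0011]), array([0.01, 0.08, 0.07]))
```

View pics/s3.png

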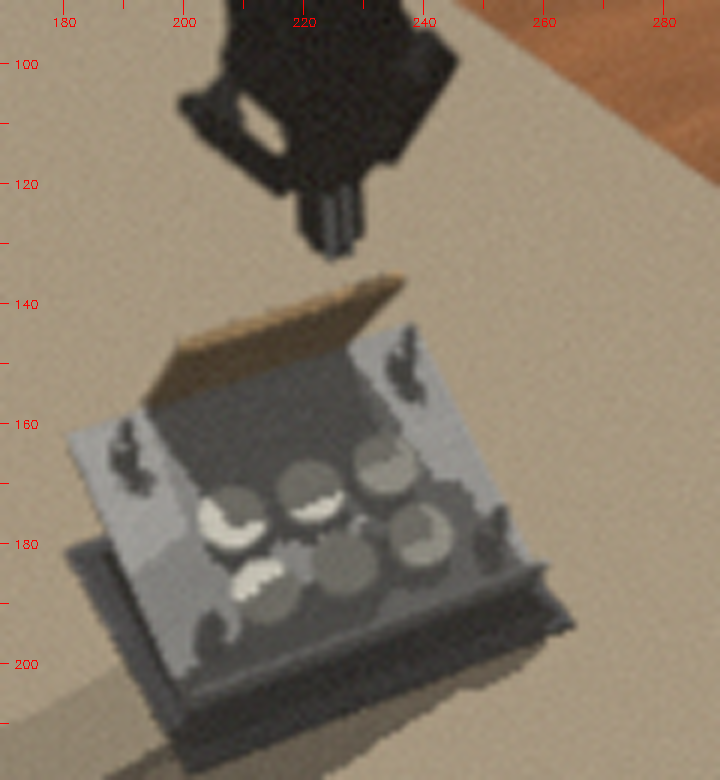

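>>> move_arm --pt "0 0 0.041 0 0 0 0" --pt "0 0 0.08 0 0 0 0" --pt "0 0 0.085 0 0 0 0" --pt "0 -0.02 0.085 0 0 0 0" --pt "0 -0.04 0.085 0 0 0 0" --pt "0 -0.055 0.082 0 0 0 0" --pt "0 -0.07 0.078 0 0 0 0" --pt "0 -0.08 0.073 0 0 0 0"

```text
clock: 2.2
position: [561.0, 226.9, 198.7]
ee_rot: [-0.463, 0.465, -0.533, 0.535]
ft_force: [-0.0, -3.8, -3.0]
opening: 0.1
```

```bash
python3 -c "
from h import *
print(proj('side',[550.7,146,269.6]))
st();print(inS(manip.read_state()['position']))
for n in('side','top'): cv2.imwrite(f'pics/{n}2.png',vision.grab_frame(n)[:,:,::-1])
s=cv2.imread('pics/side2.png');crop(s,'pics/s4.png',170,290,90,220,6)"
```

```text
[225.09595234 131.28413975]
2.2 [561.  226.9 198.7] F [-0.  -3.8 -3. ] op 0.1 J [-0.66  0.6   0.39  1.61 -0.25  0.98 -0.33]
[[-0.139  0.     0.99 ]
 [-0.99  -0.004 -0.139]
 [ 0.004 -1.     0.001]]
[ 21.89053985   0.51865305 198.71142176]
```

View pics/s4.png

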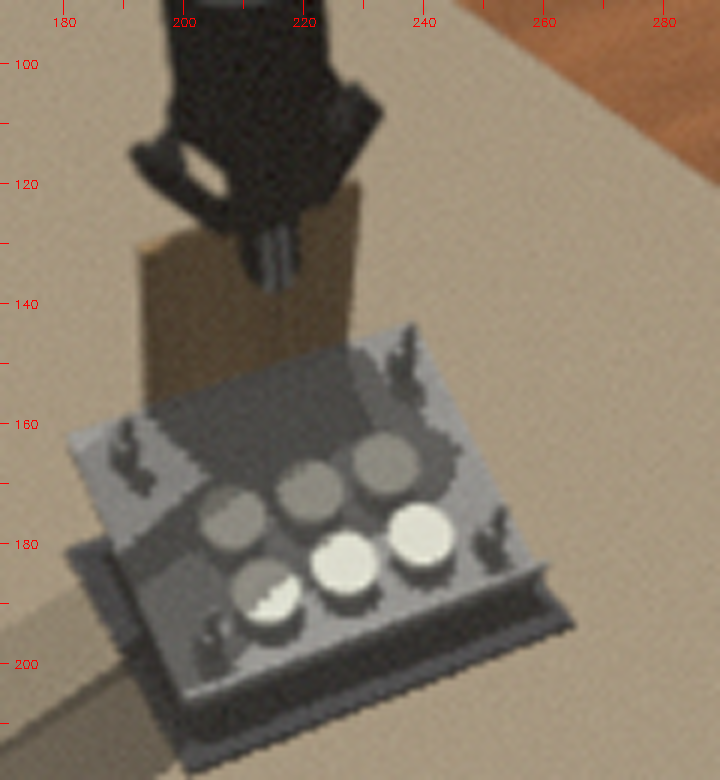

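```bash
cat >> h.py <<'E'
def onb(n,u,v,b):
    p,d=ray(n,u,v);t=(b-(p-O)@sy)/(d@sy);return inS(p+d*t)
E
python3 -c "
from h import *
s=cv2.imread('pics/top2.png');crop(s,'pics/t4.png',130,230,145,235,7)
g=lambda x,y:(170+(x+.5)/6-.5,90+(y+.5)/6-.5)
for b,t,h in((60,(142,252),(147,405)),(-60,(360,182),(346,345))):
  T=onb('side',*g(*t),b);Hh=onb('side',*g(*h),b);print(T,Hh,np.hypot(*(T-Hh)[[0,2]]),np.degrees(np.arctan2(T[0]-Hh[0],T[2]-Hh[2])))
"
```

```text
[ 42.12852467  60.         224.72771663] [78.54840203 60.         99.30314362] 130.6052486828326 -16.191856917596507
[ 43.85667959 -60.         226.85140658] [ 79.41125415 -60.          95.88279155] 135.70890130982824 -15.188261804793699
```

View pics/t4.png

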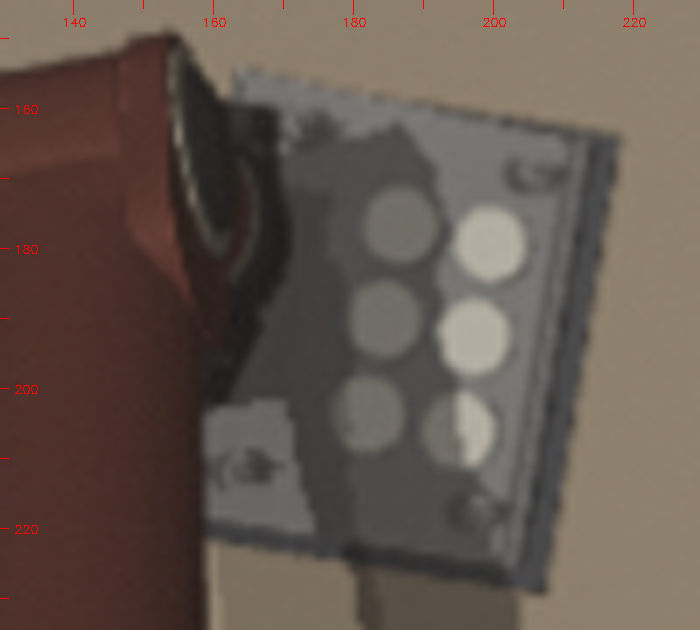

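>>> move_arm --pt "0 -0.012 -0.002 0 0 0 0" --pt "0 -0.024 -0.004 0 0 0 0" --pt "0 -0.032 -0.005 0 0 0 0" --pt "0 -0.034 -0.005 0 0 0 0" --pt "0 -0.034 -0.005 0 0 0 0"

```text
clock: 2.72
position: [566.0, 260.7, 202.5]
ee_rot: [-0.464, 0.464, -0.533, 0.534]
ft_force: [-1.7, -5.6, 4.1]
opening: -0.2
```

```bash
python3 -c "
from h import *
st();print(inS(manip.read_state()['position']))
for n in('side','top'): cv2.imwrite(f'pics/{n}3.png',vision.grab_frame(n)[:,:,::-1])
s=cv2.imread('pics/side3.png');crop(s,'pics/s5.png',170,290,90,220,6)"
```

```text
2.72 [566.  260.7 202.5] F [-1.7 -5.6  4.1] op -0.2 J [-0.69  0.62  0.38  1.55 -0.26  1.02 -0.38]
[[-0.139  0.001  0.99 ]
 [-0.99  -0.002 -0.139]
 [ 0.002 -1.     0.001]]
[ 56.01237292   0.46181951 202.51872302]
```

View pics/s5.png

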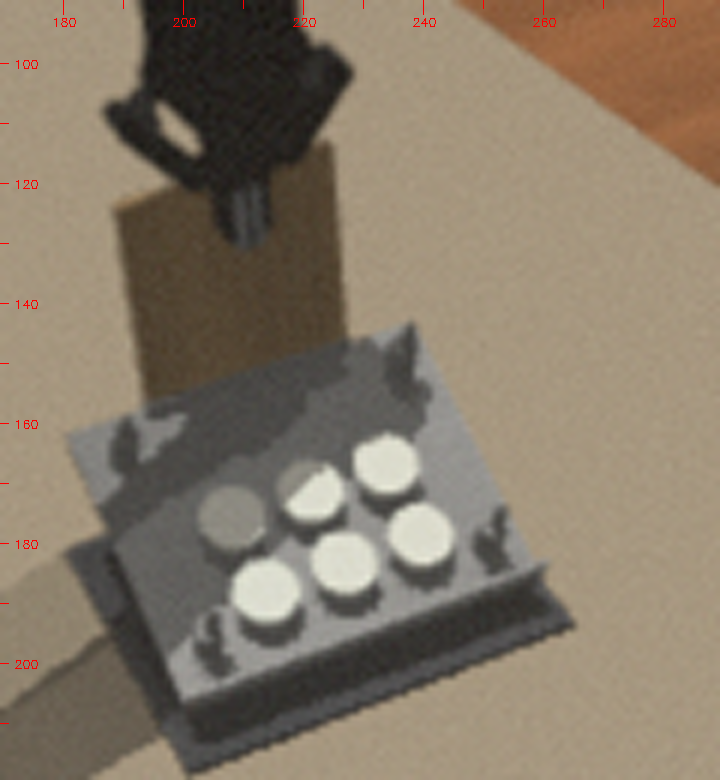

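```bash
cat >> h.py <<'E'
def pang(tl,tr,hl,hr):
  g=lambda p:(170+(p[0]+.5)/6-.5,90+(p[1]+.5)/6-.5)
  for b,t,h in((60,tl,hl),(-60,tr,hr)):
    T=onb('side',*g(t),b);Hh=onb('side',*g(h),b);print(T.round(1),Hh.round(1),np.hypot(*(T-Hh)[[0,2]]).round(1),np.degrees(np.arctan2(T[0]-Hh[0],T[2]-Hh[2])).round(1))
E
python3 -c "
from h import *
pang((116,209),(331,142),(147,405),(346,345))"
```

```text
[ 78.2  60.  228.4] [78.5 60.  99.3] 129.1 -0.2
[ 79.7 -60.  230.5] [ 79.4 -60.   95.9] 134.6 0.1
```

>>> move_arm --pt "0 -0.006 0 0 0 0 0" --pt "0 -0.012 0 0 0 0 0" --pt "0 -0.015 0 0 0 0 0" --pt "0 -0.015 0 0 0 0 0" --pt "0 -0.015 0 0 0 0 0"

```text
clock: 3.23
position: [567.9, 274.9, 201.7]
ee_rot: [-0.463, 0.464, -0.533, 0.534]
ft_force: [0.2, -5.2, 3.1]
opening: 0.1
```

```bash
python3 -c "
from h import *
st();print(inS(manip.read_state()['position']))
for n in('side',): cv2.imwrite(f'pics/{n}4.png',vision.grab_frame(n)[:,:,::-1])
s=cv2.imread('pics/side4.png');crop(s,'pics/s6.png',170,290,90,220,6)"
```

```text
3.23 [567.9 274.9 201.7] F [ 0.2 -5.2  3.1] op 0.1 J [-0.71  0.64  0.38  1.53 -0.26  1.03 -0.4 ]
[[-0.14  -0.001  0.99 ]
 [-0.99  -0.002 -0.14 ]
 [ 0.002 -1.    -0.   ]]
[ 70.32062698   0.64056922 201.71385379]
```

View pics/s6.png

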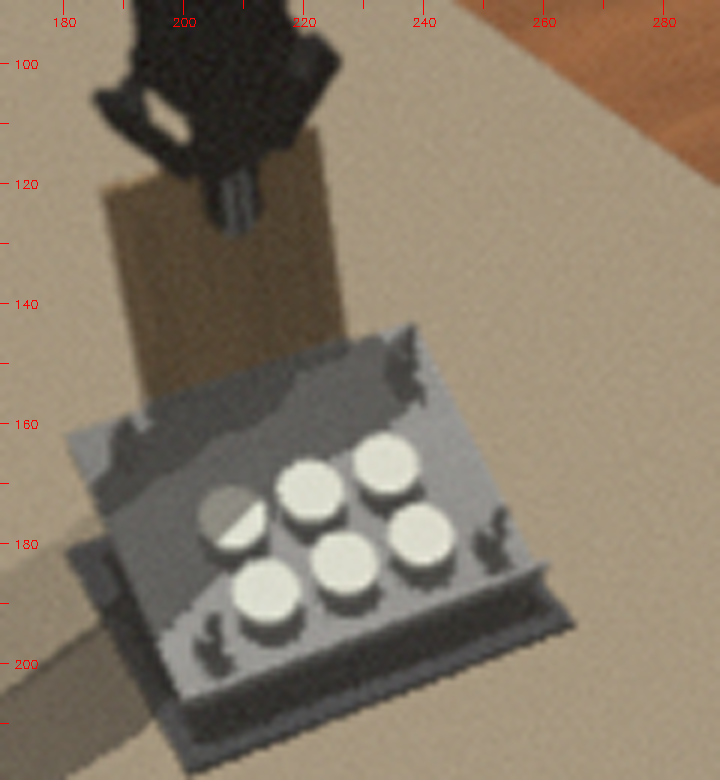

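```bash
python3 -c "
from h import *
pang((104,190),(317,127),(147,405),(346,345))"
```

```text
[ 95.6  60.  229.5] [78.5 60.  99.3] 131.3 7.5
[ 98.  -60.  229.4] [ 79.4 -60.   95.9] 134.8 7.9
```

>>> move_arm --pt "0 0.02 0 0 0 0 0" --pt "0 0.05 0 0 0 0 0" --pt "0 0.08 -0.02 0 0 0 0" --pt "0 0.11 -0.06 0 0 0 0" --pt "0 0.14 -0.09 0 0 0 0" --pt "0 0.16 -0.12 0 0 0 0" --pt "0 0.16 -0.12 0 0 0 0" --pt "0 0.16 -0.12 0 0 0 0"

```text
clock: 3.95
position: [546.9, 117.7, 324.6]
ee_rot: [-0.466, 0.461, -0.534, 0.535]
ft_force: [0.1, 0.4, -0.0]
opening: 0.2
```

```bash
python3 -c "
from h import *
st();print(inS(manip.read_state()['position']))
for n in('side','top'): cv2.imwrite(f'pics/{n}5.png',vision.grab_frame(n)[:,:,::-1])
s=cv2.imread('pics/side5.png');crop(s,'pics/s7.png',170,290,90,220,6)
s=cv2.imread('pics/top5.png');crop(s,'pics/t7.png',120,230,145,235,7)"
```

```text
3.95 [546.9 117.7 324.6] F [ 0.1  0.4 -0. ] op 0.2 J [-0.54  0.41  0.44  1.56 -0.19  1.21 -0.21]
[[-0.142  0.006  0.99 ]
 [-0.99   0.004 -0.142]
 [-0.005 -1.     0.006]]
[-88.25438828  -1.51647414 324.62953972]
```

View pics/s7.png

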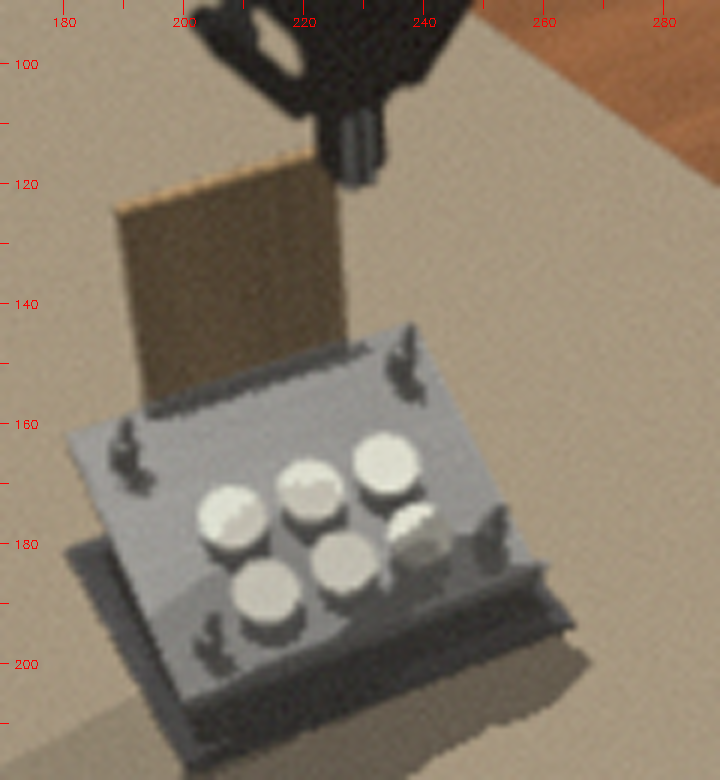

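View pics/t7.png

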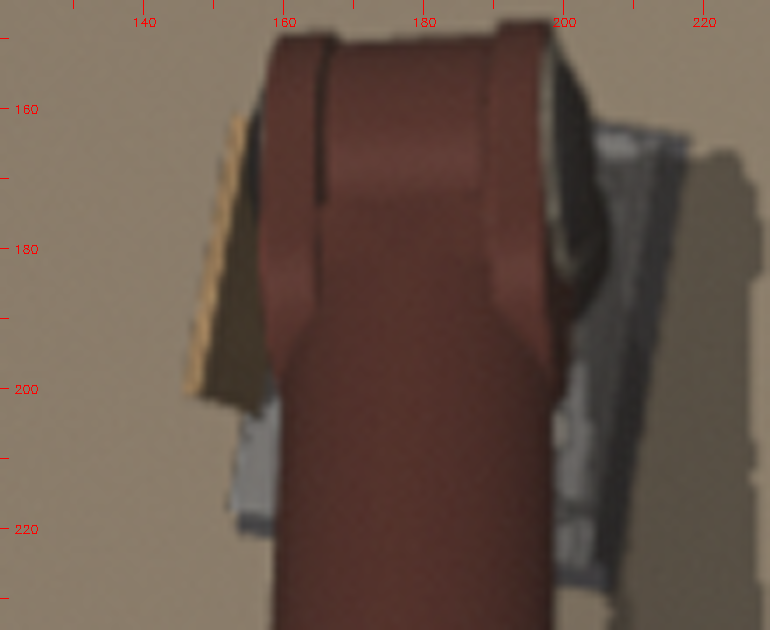

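```bash
python3 -c "
from h import *
ang=np.radians(4.7);print(rel([538,-193,250],axes([0,0,-1],[np.cos(ang),np.sin(ang),0])))
pang((118,212),(0,0),(147,405),(346,345))
g=lambda x,y:(120+(x+.5)/7-.5,145+(y+.5)/7-.5)
T=onb('top',*g(199,396),60);B=onb('top',*g(263,417),60);
# at b=60 plane top ray is nearly in-plane; use heights instead
print(inS(onz('top',*g(199,396),230)),inS(onz('top',*g(263,417),102)))
"
```

```text
(array([0.3118, 0.0699, 0.0361]), array([  0.1 , -12.55,  -0.17]))
[ 75.3  60.  228.4] [78.5 60.  99.3] 129.1 -1.5
[787.  -60.  -34.5] [ 79.4 -60.   95.9] 719.5 100.4
[ 66.88970582  60.3837236  230.        ] [ 67.67839151  60.21221269 102.        ]
```

>>> move_arm --pt "0.085 0.312 0.02 0.036 0 -12.5 0" --pt "0.085 0.312 0.02 0.036 0 -12.5 0" --pt "0.085 0.312 0.04 0.036 0 -12.5 0" --pt "0.085 0.312 0.07 0.036 0 -12.5 0" --pt "0.085 0.312 0.07 0.036 0 -12.5 0" --pt "0.085 0.312 0.07 0.036 0 -12.5 0" --pt "0.085 0.312 0.07 0.036 0 -12.5 0" --pt "0.085 0.312 0.07 0.036 0 -12.5 0"

```text
clock: 4.72
position: [537.2, -196.5, 248.5]
ee_rot: [-0.519, 0.52, -0.481, 0.478]
ft_force: [-0.0, 0.1, 0.4]
opening: 84.7
```

```bash
python3 -c "
from h import *
st()
for n in('side','top'): cv2.imwrite(f'pics/{n}6.png',vision.grab_frame(n)[:,:,::-1])
s=cv2.imread('pics/side6.png');crop(s,'pics/s8.png',175,270,105,220,7)
s=cv2.imread('pics/top6.png');crop(s,'pics/t8.png',140,225,150,235,8)"
```

```text
4.72 [ 537.2 -196.5  248.5] F [-0.   0.1  0.4] op 84.7 J [ 0.05  0.5   0.41  1.64 -0.22  1.05  0.61]
[[ 0.079 -0.004  0.997]
 [-0.997  0.002  0.079]
 [-0.002 -1.    -0.004]]
```

View pics/s8.png

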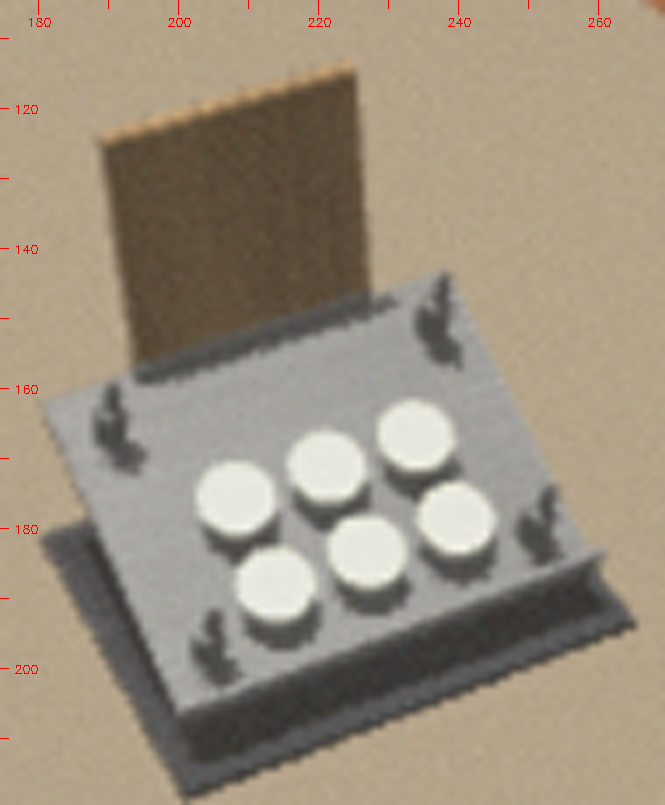

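View pics/t8.png

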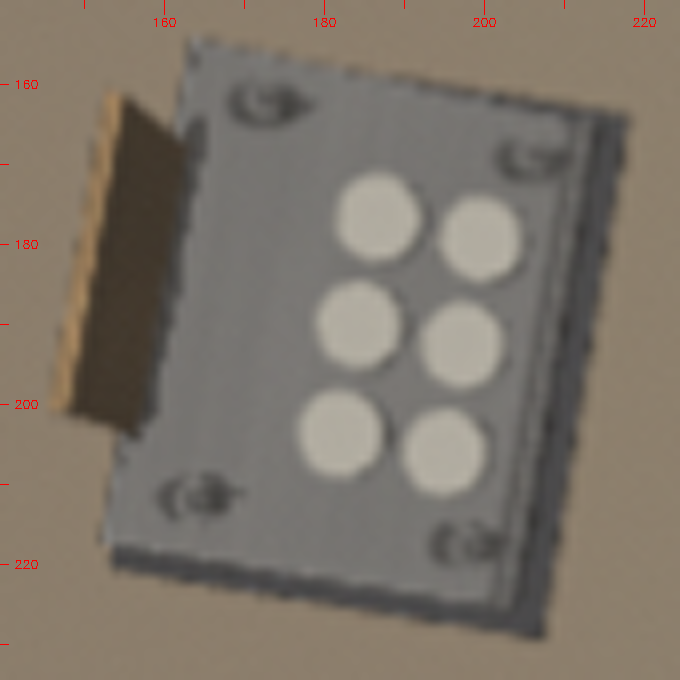

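View pics/side6.png

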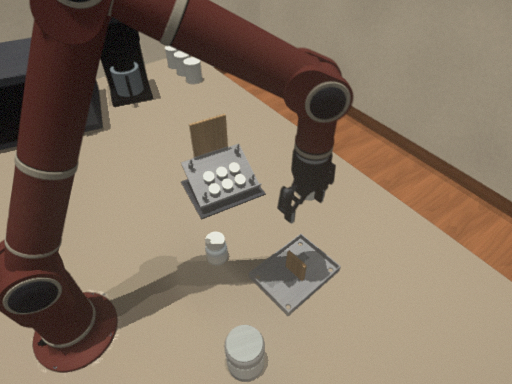

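```bash
cat > seat.py <<'E'
from h import *
from scipy.optimize import least_squares
fs=lambda x,y:(175+(x+.5)/7-.5,105+(y+.5)/7-.5)
ft=lambda x,y:(140+(x+.5)/8-.5,150+(y+.5)/8-.5)
tip={(1,1):((114,385),(240,493)),(1,-1):((444,275),(313,105)),(-1,-1):((551,488),(566,160)),(-1,1):((215,612),(500,545))}
c,s=np.cos(np.radians(25)),np.sin(np.radians(25))
def seatR(yaw):
    x=np.array([np.cos(yaw),np.sin(yaw),0]);y=np.array([-x[1],x[0],0]);u=np.array([0,0,1])
    return np.c_[c*x+s*u,y,-s*x+c*u]
def res(p,full=False,cams=("side","top")):
    r=[]
    for (i,j),(a,b) in tip.items():
        P=p[:3]+seatR(p[3])@np.array([i*58,j*82,24.])
        if "side" in cams:r.append(proj("side",P)-fs(*a))
        if "top" in cams:r.append(proj("top",P)-ft(*b))
    return np.array(r) if full else np.ravel(r)
if __name__=="__main__":
    for cams in(("side","top"),("side",),("top",)):
        o=least_squares(res,[555,192,88,1.42],kwargs=dict(cams=cams));print(cams,o.x[:3].round(1),np.degrees(o.x[3]).round(2));print(res(o.x,True,cams).round(1).tolist())
    for n,p,z,col in(("tR",(122,97),230,0),("tL",(70,410),230,0),("hR",(186,150),103,0),("hL",(135,438),103,0),("plRR",(190,40),103,0),("plRL",(102,545),103,0),("footFR",(627,122),0,0),("footFL",(543,638),0,0),("footRL",(113,570),0,0)):
        print(n,inS(onz("top",*ft(*p),z)).round(1))
E
python3 seat.py
```

```text
('side', 'top') [552.5 183.8  96.2] 81.74
[[0.7, -0.1], [-1.9, 2.2], [1.4, 0.1], [-1.9, -0.5], [1.4, 0.3], [0.7, 0.1], [0.8, 0.1], [0.4, 1.7]]
('side',) [553.6 192.8  89.6] 82.19
[[-0.2, 0.0], [0.0, 0.1], [0.1, -0.0], [0.1, -0.1]]
('top',) [562.8 192.7  22.2] 81.32
[[-0.2, 0.0], [-0.4, 0.0], [0.4, 0.4], [0.2, -0.5]]
tR [ 68.4 -58.4 230. ]
tL [ 66.1  59.3 230. ]
hR [ 70.3 -57.6 103. ]
hL [ 69.6  61.2 103. ]
plRR [  77.  -102.4  103. ]
plRL [ 75.2 105.9 103. ]
footFR [ -94.2 -112.5    0. ]
footFL [-96.2 113.6   0. ]
footRL [ 92.6 115.4   0. ]
```

```bash
python3 -c "
from h import *
st()
ang=np.radians(4.7);print(rel([537.8,-193.5,37],axes([0,0,-1],[np.cos(ang),np.sin(ang),0])))
f=lambda p,o:(o[0]+(p[0]+.5)/6-.5,o[1]+(p[1]+.5)/6-.5)
a=onz('top',*f((140,237),(270,160)),75);b=onz('top',*f((258,228),(270,160)),75);print(a,b,(a+b)/2)
a=onz('side',*f((292,126),(240,230)),75);b=onz('side',*f((391,215),(240,230)),75);print(a,b,(a+b)/2)
"
```

```text
4.82 [ 535.1 -200.8  247.9] F [-0.1  0.8  0. ] op 84.8 J [ 0.05  0.5   0.42  1.64 -0.22  1.05  0.61]
[[ 0.07  -0.007  0.998]
 [-0.998 -0.002  0.07 ]
 [ 0.001 -1.    -0.007]]
(array([-0.0073,  0.2109,  0.0047]), array([ 0.43, -0.69,  0.06]))
[ 534.21672388 -158.99148604   75.        ] [ 540.15499996 -223.58832233   75.        ] [ 537.18586192 -191.28990419   75.        ]
[ 534.00560194 -164.00871344   75.        ] [ 538.50383967 -223.95479983   75.        ] [ 536.25472081 -193.98175664   75.        ]
```

>>> move_arm --pt "0.085 0 0.03 0 0 0 0" --pt "0.085 0 0.06 0 0 0 0" --pt "0.085 0 0.09 0 0 0 0" --pt "0.085 0 0.1 0 0 0 0" --pt "0.085 0 0.1 0 0 0 0"

```text
clock: 5.23
position: [536.3, -192.3, 147.8]
ee_rot: [-0.519, 0.521, -0.482, 0.476]
ft_force: [-0.1, -0.4, 1.0]
opening: 84.8
```

```bash
python3 -c "
from h import *
st()
ang=np.radians(4.7);print(rel([537.3,-193,37],axes([0,0,-1],[np.cos(ang),np.sin(ang),0])))
for n in('side','top'): cv2.imwrite(f'pics/{n}7.png',vision.grab_frame(n)[:,:,::-1])
s=cv2.imread('pics/side7.png');crop(s,'pics/s9.png',240,350,190,315,6)
print(proj('side',manip.read_state()['position']))
"
```

```text
5.23 [ 536.3 -192.3  147.8] F [-0.1 -0.4  1. ] op 84.8 J [ 0.08  0.61  0.37  1.76 -0.28  0.83  0.66]
[[ 0.081 -0.008  0.997]
 [-0.997  0.005  0.081]
 [-0.005 -1.    -0.008]]
(array([0.0014, 0.1108, 0.0018]), array([ 0.44, -0.03, -0.3 ]))
[299.90125757 239.60631634]
```

View pics/s9.png

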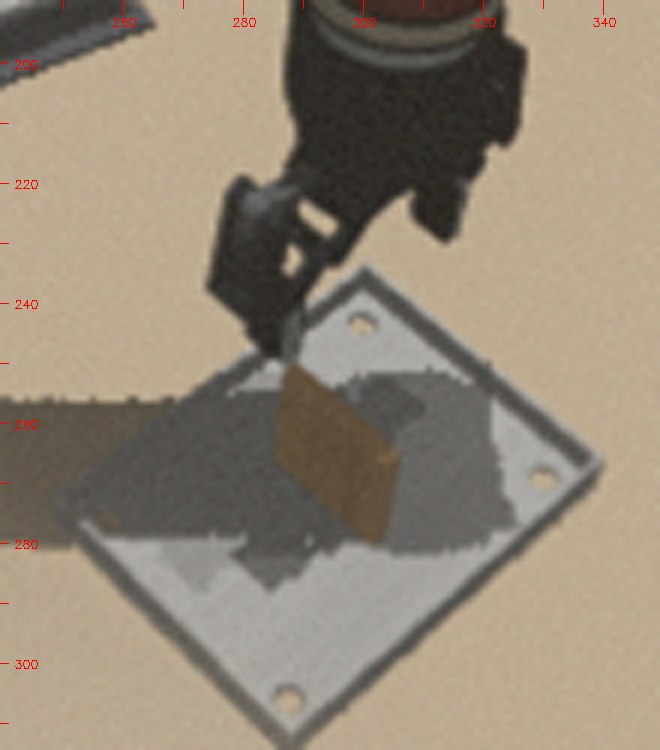

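>>> move_arm --pt "0.085 0.001 0.035 0.001 0 0 0" --pt "0.085 0.001 0.07 0.001 0 0 0" --pt "0.085 0.001 0.1 0.001 0 0 0" --pt "0.085 0.001 0.111 0.001 0 0 0" --pt "0.085 0.001 0.111 0.001 0 0 0" --pt "0.03 0.001 0.111 0.001 0 0 0" --pt "0.0 0.001 0.111 0.001 0 0 0" --pt "0.0 0.001 0.111 0.001 0 0 0" --force 100

```text
clock: 6.0
position: [540.6, -197.6, 43.3]
ee_rot: [0.52, -0.519, 0.478, -0.482]
ft_force: [0.6, -0.4, -0.8]
opening: 51.3
```

>>> move_arm --pt "0 0 0 0 0 0 0" --pt "0 0 0 0 0 0 0"

```text
clock: 6.17
position: [539.7, -197.2, 42.2]
ee_rot: [0.52, -0.519, 0.479, -0.481]
ft_force: [0.4, 0.8, -0.3]
opening: 24.9
```

>>> move_arm --pt "0 0 0 0 0 0 0" --pt "0 0 0 0 0 0 0"

```text
clock: 6.33
position: [538.4, -197.1, 41.8]
ee_rot: [-0.519, 0.519, -0.48, 0.48]
ft_force: [-2.7, 0.3, 4.4]
opening: 8.7
```

```bash
python3 -c "
from h import *
st()
for n in('side','top'): cv2.imwrite(f'pics/{n}8.png',vision.grab_frame(n)[:,:,::-1])
st()
s=cv2.imread('pics/side8.png');crop(s,'pics/s10.png',240,350,190,315,6)
"
```

```text
6.33 [ 538.4 -197.1   41.8] F [-2.7  0.3  4.4] op 8.7 J [ 0.13  0.76  0.29  1.83 -0.36  0.6   0.73]
[[ 0.078 -0.001  0.997]
 [-0.997  0.     0.078]
 [-0.    -1.    -0.001]]
6.43 [ 538.4 -197.1   41.8] F [-2.   0.9  6.2] op 8.3 J [ 0.13  0.76  0.29  1.83 -0.36  0.6   0.73]
[[ 0.078 -0.001  0.997]
 [-0.997  0.     0.078]
 [-0.    -1.    -0.001]]
```

View pics/s10.png

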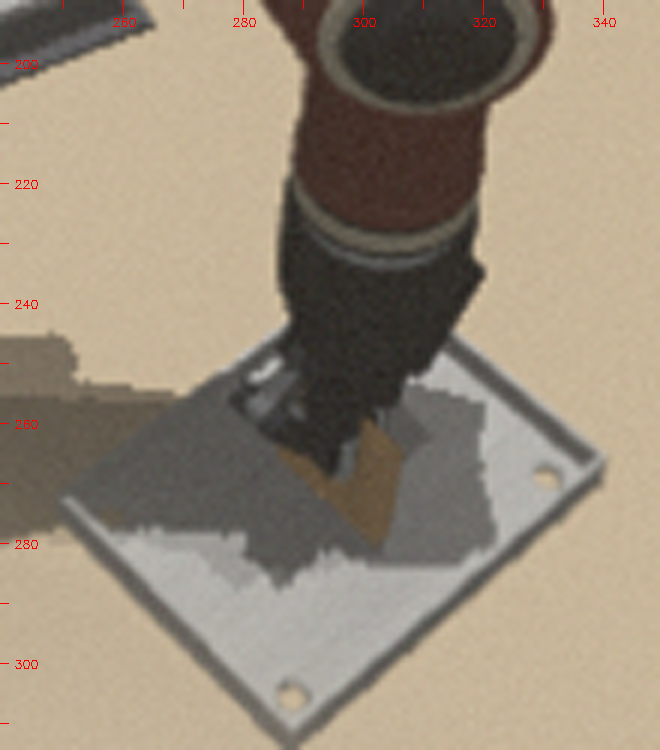

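>>> move_arm --pt "0 0 -0.01 0 0 0 0" --pt "0 0 -0.03 0 0 0 0" --pt "0 0 -0.06 0 0 0 0" --pt "0 0 -0.09 0 0 0 0" --pt "0 0 -0.12 0 0 0 0" --pt "0 0 -0.15 0 0 0 0" --pt "0 0 -0.17 0 0 0 0" --pt "0 0 -0.17 0 0 0 0" --force 120

```text
clock: 7.1
position: [541.2, -198.2, 215.6]
ee_rot: [0.521, -0.518, 0.477, -0.483]
ft_force: [1.0, -1.2, -3.2]
opening: 8.4
```

```bash
cat >> h.py <<'E'
def seatpose(seat,yawdeg,off,dz):
    yaw=np.radians(yawdeg);c,s=np.cos(np.radians(25)),np.sin(np.radians(25))
    x=np.array([np.cos(yaw),np.sin(yaw),0]);y=np.array([-x[1],x[0],0]);u=np.array([0,0,1])
    M=np.c_[c*x+s*u,y,-s*x+c*u]
    return np.array(seat)+M@(np.array(off)+[0,0,dz]),axes(-M[:,2],-M[:,1])
SEAT=[555,192.5,90];YAW=82.1;OFF=[-4.1,0,41.8]
E
python3 -c "
from h import *
st();p,M=seatpose(SEAT,YAW,OFF,90);print(p,rel(p,M))
for n in('side','top'): cv2.imwrite(f'pics/{n}9.png',vision.grab_frame(n)[:,:,::-1])
s=cv2.imread('pics/side9.png');crop(s,'pics/s11.png',220,360,120,260,5)
"
```

```text
7.1 [ 541.2 -198.2  215.6] F [ 1.  -1.2 -3.2] op 8.4 J [ 0.06  0.54  0.41  1.68 -0.25  0.96  0.63]
[[ 0.078  0.009  0.997]
 [-0.997 -0.003  0.078]
 [ 0.004 -1.     0.009]]
[546.83346444 133.64694991 207.71863146] (array([-0.3304,  0.0068,  0.0315]), array([ 2.19, 12.31, 25.07]))
```

View pics/s11.png

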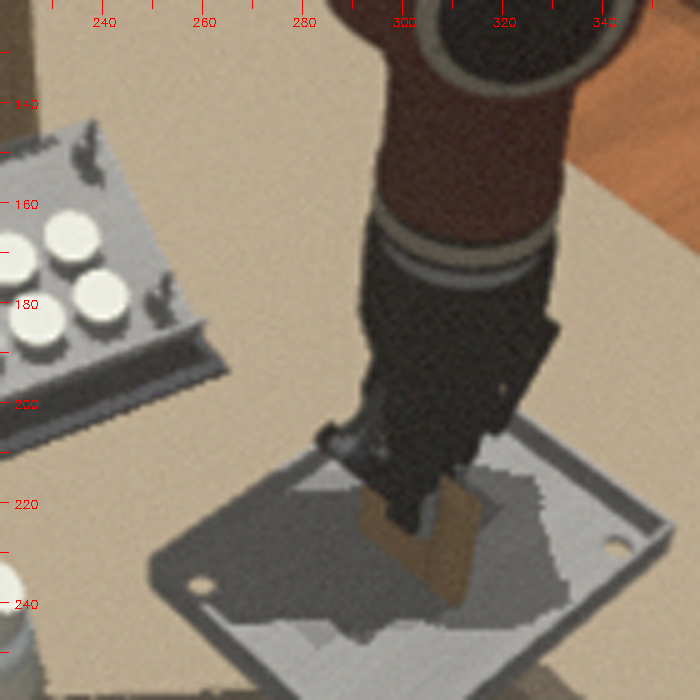

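>>> move_arm --pt "0 -0.015 -0.004 0.001 0.1 0.6 1.2" --pt "0 -0.045 -0.01 0.004 0.3 1.6 3.4" --pt "0 -0.08 -0.014 0.007 0.5 2.9 6" --pt "0 -0.115 -0.018 0.011 0.75 4.3 8.7" --pt "0 -0.15 -0.02 0.014 1 5.6 11.4" --pt "0 -0.185 -0.02 0.018 1.2 6.9 14" --pt "0 -0.22 -0.02 0.021 1.4 8.2 16.7" --pt "0 -0.245 -0.02 0.023 1.6 9.2 18.6"

```text
clock: 7.87
position: [540.5, 54.0, 228.9]
ee_rot: [0.557, -0.388, 0.593, -0.433]
ft_force: [-0.4, 0.7, -4.1]
opening: 8.3
```

```bash
python3 -c "
from h import *
st();p,M=seatpose(SEAT,YAW,OFF,95);print(p,rel(p,M))
"
```

```text
7.87 [540.5  54.  228.9] F [-0.4  0.7 -4.1] op 8.3 J [-0.14  0.47  0.27  1.79 -0.55  0.99  0.35]
[[-0.078  0.021  0.997]
 [-0.943  0.323 -0.081]
 [-0.324 -0.946 -0.005]]
[546.54303157 131.55391297 212.25017039] (array([-0.0682,  0.041 , -0.0002]), array([1.48, 2.9 , 6.1 ]))
```

>>> move_arm --pt "0 -0.02 0.01 0 0.4 0.8 1.6" --pt "0 -0.04 0.02 0 0.8 1.6 3.3" --pt "0 -0.058 0.03 0 1.1 2.4 5" --pt "0 -0.066 0.038 0 1.4 2.8 5.9" --pt "0 -0.068 0.041 0 1.5 2.9 6.1" --pt "0 -0.068 0.041 0 1.5 2.9 6.1" --pt "0 -0.068 0.041 0 1.5 2.9 6.1"

```text
clock: 8.45
position: [548.5, 125.7, 212.7]
ee_rot: [0.568, -0.338, 0.619, -0.424]
ft_force: [0.3, -0.3, -3.4]
opening: 8.5
```

```bash
python3 -c "
from h import *
st();p,M=seatpose(SEAT,YAW,OFF,95);print(p,rel(p,M))
for n in('side','top'): cv2.imwrite(f'pics/{n}10.png',vision.grab_frame(n)[:,:,::-1])
st()
s=cv2.imread('pics/side10.png');crop(s,'pics/s12.png',165,300,80,220,5)
s=cv2.imread('pics/top10.png');crop(s,'pics/t12.png',130,240,130,240,6)
"
```

```text
8.45 [548.5 125.7 212.7] F [ 0.3 -0.3 -3.4] op 8.5 J [-0.18  0.49  0.21  1.84 -0.7   0.89  0.33]
[[-0.126  0.063  0.99 ]
 [-0.9    0.413 -0.141]
 [-0.417 -0.909  0.005]]
[546.54303157 131.55391297 212.25017039] (array([-0.0048,  0.0027, -0.0028]), array([-0.33, -0.05,  0.34]))
8.55 [549.4 125.2 213.6] F [-0.  -0.4 -3.8] op 8.3 J [-0.18  0.49  0.21  1.84 -0.7   0.89  0.33]
[[-0.126  0.066  0.99 ]
 [-0.9    0.413 -0.142]
 [-0.418 -0.909  0.007]]
```

View pics/s12.png

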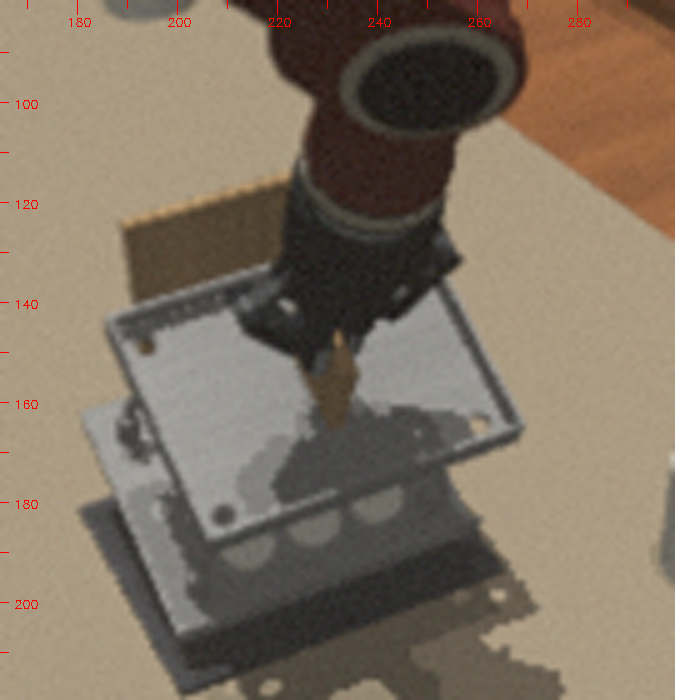

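View pics/t12.png

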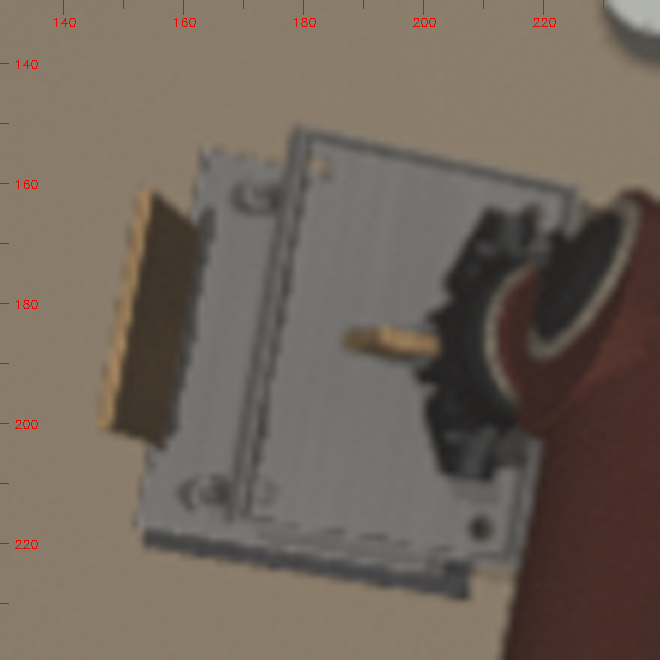

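```bash
cat > trayfit.py <<'E'
from h import *
from scipy.optimize import least_squares
import seat
def fit(obs_s,obs_t,yaw0=82.1,freeyaw=True,tilt=25):
    """obs: {(i,j):(u,v)} full-image px of hole centres at top of floor. returns tray origin"""
    def Rm(yaw,t):
        c,s=np.cos(t),np.sin(t);x=np.array([np.cos(yaw),np.sin(yaw),0]);y=np.array([-x[1],x[0],0]);u=np.array([0,0,1.])
        return np.c_[c*x+s*u,y,-s*x+c*u]
    def res(p):
        r=[]
        for n,ob in(("side",obs_s),("top",obs_t)):
            for (i,j),uv in ob.items(): r.append(proj(n,p[:3]+Rm(np.radians(p[3]),np.radians(p[4]))@np.array([i*58,j*82,4.]))-uv)
        r=np.ravel(r)
        return np.r_[r,[(p[3]-yaw0)/1.0,(p[4]-tilt)/1.0]]
    o=least_squares(res,[550,130,170,yaw0,tilt]);return o.x,res(o.x)
E
python3 - <<'E'
from h import *
from trayfit import *
gs=lambda x,y:(165+(x+.5)/5-.5,80+(y+.5)/5-.5)
gt=lambda x,y:(130+(x+.5)/6-.5,130+(y+.5)/6-.5)
os={(1,1):gs(146,346),(-1,1):gs(224,515),(-1,-1):gs(480,425)}
ot={(1,-1):gt(320,167),(1,1):gt(265,491),(-1,1):gt(481,527)}
p0,_=seatpose([0,0,0],82.1,[-4.1,0,41.8],0)
print("tray by tcp",np.array([549,125.5,213.2])-p0)
for a,b in((os,{}),({},ot),(os,ot)):
    p,r=fit(a,b);print(p.round(1),r.round(1))
    _,M=seatpose([0,0,0],82.1,[0,0,0],0);Rs=np.c_[-M[:,0],-M[:,2],-M[:,1]]
    print("in seat(side)",(Rs.T@(p[:3]-[553.6,192.8,89.6])).round(1),"in SEAT",(Rs.T@(p[:3]-SEAT)).round(1))
E
```

```text
tray by tcp [551.9387438  146.6783852  177.04906938]
[552.2 147.1 174.8  82.1  24.9] [ 0.  -0.2  0.1  0.2 -0.1 -0.  -0.  -0.1]
in seat(side) [-5.2 -4.9 96.4] in SEAT [-5.3 -3.5 96. ]
[555.2 145.5 179.3  82.1  25. ] [-0.1  0.1 -0.1 -0.1  0.2  0.  -0.   0. ]
in seat(side) [ -4.3  -8.1 101. ] in SEAT [ -4.4  -6.6 100.6]
[554.  147.  174.2  81.9  25. ] [ 0.6 -0.3  0.6  0.1  0.4 -0.  -0.2  0.8 -0.4  0.3 -0.2  0.5 -0.2  0. ]
in seat(side) [-5.3 -6.7 95.8] in SEAT [-5.4 -5.3 95.4]
```

>>> move_arm --pt "0 -0.003 0.005 -0.003 0 0 0" --pt "0 -0.005 0.015 -0.005 0 0 0" --pt "0 -0.005 0.03 -0.005 0 0 0" --pt "0 -0.005 0.045 -0.005 0 0 0" --pt "0 -0.005 0.055 -0.005 0 0 0" --pt "0 -0.005 0.06 -0.005 0 0 0" --pt "0 -0.005 0.06 -0.005 0 0 0" --pt "0 -0.005 0.06 -0.005 0 0 0"

```text
clock: 9.22
position: [548.9, 156.3, 161.4]
ee_rot: [0.569, -0.337, 0.619, -0.424]
ft_force: [-0.2, -0.7, -4.0]
opening: 8.3
```

```bash
python3 -c "
from h import *
st();p,M=seatpose(SEAT,YAW,OFF,34);print(p,rel(p,M))
for n in('side','top'): cv2.imwrite(f'pics/{n}11.png',vision.grab_frame(n)[:,:,::-1])
s=cv2.imread('pics/side11.png');crop(s,'pics/s13.png',170,280,100,220,6)
s=cv2.imread('pics/top11.png');crop(s,'pics/t13.png',130,240,130,240,6)
"
```

```text
9.22 [548.9 156.3 161.4] F [-0.2 -0.7 -4. ] op 8.3 J [-0.2   0.56  0.16  1.89 -0.78  0.76  0.38]
[[-0.124  0.065  0.99 ]
 [-0.9    0.414 -0.14 ]
 [-0.419 -0.908  0.007]]
[550.08631265 157.08896362 156.96539538] (array([0.001 , 0.0044, 0.0011]), array([-0.44,  0.02,  0.25]))
```

View pics/s13.png

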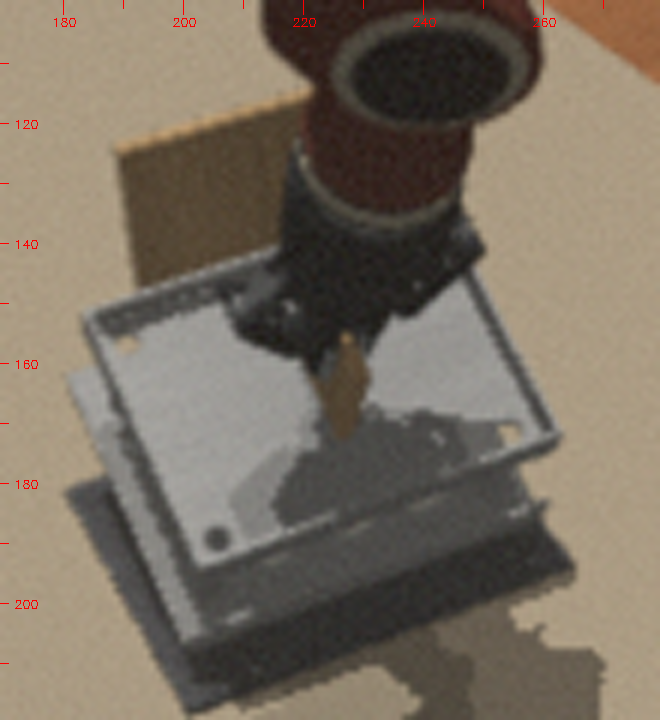

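View pics/t13.png

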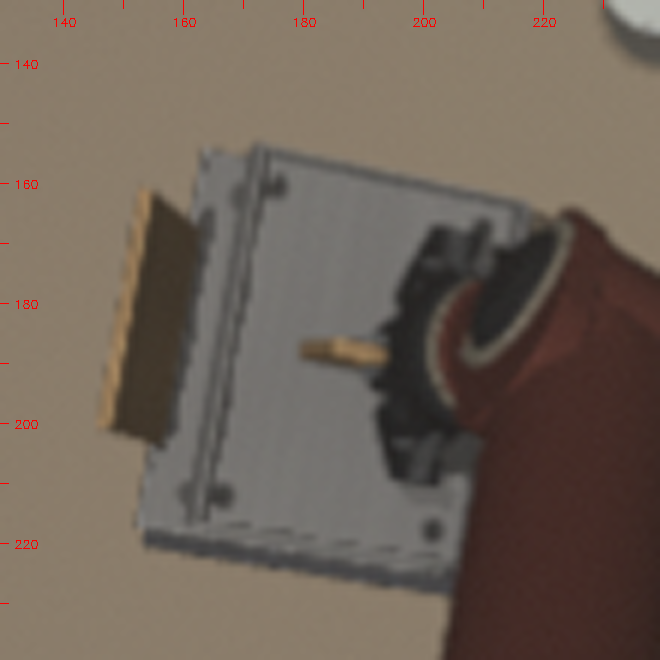

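```bash
cat > m2.py <<'E'
from h import *
from trayfit import *
def run(os,ot):
    for a,b in((os,{}),({},ot),(os,ot)):
        if not a and not b: continue
        p,r=fit(a,b);print(p.round(1),r.round(1))
        _,M=seatpose([0,0,0],82.1,[0,0,0],0);Rs=np.c_[-M[:,0],-M[:,2],-M[:,1]]
        print("in seat(side)",(Rs.T@(p[:3]-[553.6,192.8,89.6])).round(1),"in SEAT",(Rs.T@(p[:3]-SEAT)).round(1))
E
python3 - <<'E'
from m2 import *
gs=lambda x,y:(170+(x+.5)/6-.5,100+(y+.5)/6-.5)
gt=lambda x,y:(130+(x+.5)/6-.5,130+(y+.5)/6-.5)
run({(1,1):gs(129,344),(-1,1):gs(218,538),(-1,-1):gs(511,433)},{(1,-1):gt(274,187),(1,1):gt(221,495),(-1,1):gt(431,530)})
E
```

```text
[552.4 177.3 123.9  82.1  24.9] [ 0.1 -0.2  0.   0.2 -0.1 -0.   0.  -0.1]
in seat(side) [ 0.4 -1.  37.6] in SEAT [ 0.3  0.5 37.2]
[555.5 179.3 118.1  82.1  25. ] [ 0. -0.  0.  0. -0.  0.  0. -0.]
in seat(side) [ 0.2 -3.7 31.4] in SEAT [ 0.1 -2.3 31. ]
[554.4 179.1 121.6  82.1  25. ] [ 0.4 -0.2  0.3  0.1  0.  -0.  -0.1  0.1 -0.2  0.3 -0.1  0.3 -0.  -0. ]
in seat(side) [ 1.3 -2.6 34.7] in SEAT [ 1.2 -1.2 34.3]
```

>>> move_arm --pt "0 0 0.0 -0.0015 0 0 0" --pt "0 0 0.005 -0.0015 0 0 0" --pt "0 0 0.01 -0.0015 0 0 0" --pt "0 0 0.015 -0.0015 0 0 0" --pt "0 0 0.018 -0.0015 0 0 0" --pt "0 0 0.02 -0.0015 0 0 0" --pt "0 0 0.02 -0.0015 0 0 0" --pt "0 0 0.02 -0.0015 0 0 0"

```text
clock: 9.98
position: [548.5, 164.9, 143.0]
ee_rot: [0.569, -0.337, 0.619, -0.423]
ft_force: [0.7, 0.2, -4.4]
opening: 8.5
```

```bash
python3 -c "
from h import *
st()
for n in('side','top'): cv2.imwrite(f'pics/{n}12.png',vision.grab_frame(n)[:,:,::-1])
s=cv2.imread('pics/side12.png');crop(s,'pics/s14.png',170,280,110,220,7)
s=cv2.imread('pics/top12.png');crop(s,'pics/t14.png',140,230,140,240,7)
"
```

```text
9.98 [548.5 164.9 143. ] F [ 0.7  0.2 -4.4] op 8.5 J [-0.21  0.58  0.14  1.9  -0.81  0.72  0.41]
[[-0.124  0.065  0.99 ]
 [-0.9    0.414 -0.14 ]
 [-0.419 -0.908  0.007]]
```

View pics/s14.png

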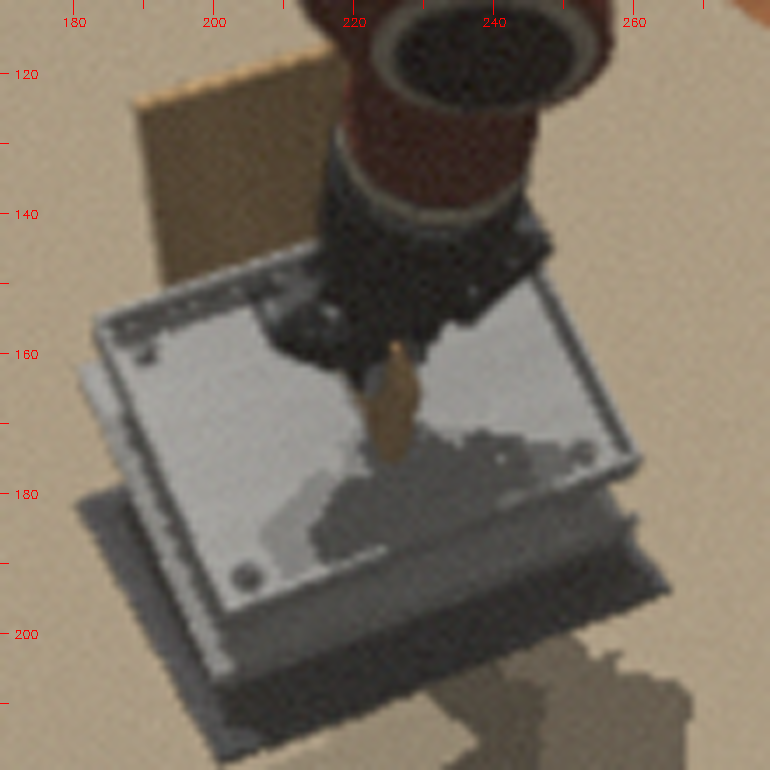

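View pics/t14.png

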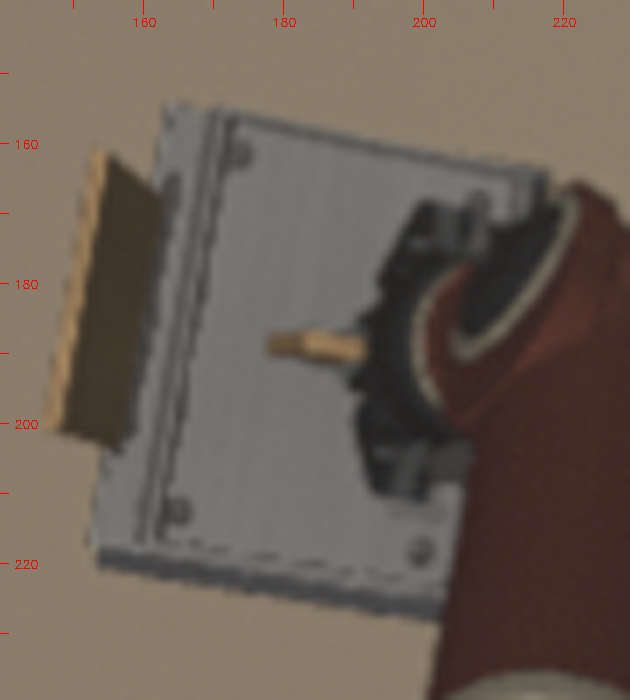

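>>> move_arm --pt "0 0 0.002 0 0 0 0" --pt "0 0 0.004 0 0 0 0" --pt "0 0 0.006 0 0 0 0" --pt "0 0 0.008 0 0 0 0" --pt "0 0 0.009 0 0 0 0" --pt "0 0 0.009 0 0 0 0"

```text
clock: 10.58
position: [548.9, 168.8, 134.7]
ee_rot: [0.569, -0.337, 0.619, -0.423]
ft_force: [0.9, -0.3, -3.7]
opening: 8.6
```

```bash
python3 -c "
from h import *
st()
for n in('side','top'): cv2.imwrite(f'pics/{n}13.png',vision.grab_frame(n)[:,:,::-1])
s=cv2.imread('pics/side13.png');crop(s,'pics/s15.png',170,280,110,220,7)
"
```

```text
10.58 [548.9 168.8 134.7] F [ 0.9 -0.3 -3.7] op 8.6 J [-0.21  0.6   0.13  1.91 -0.82  0.7   0.42]
[[-0.124  0.064  0.99 ]
 [-0.9    0.414 -0.14 ]
 [-0.419 -0.908  0.006]]
```

View pics/s15.png

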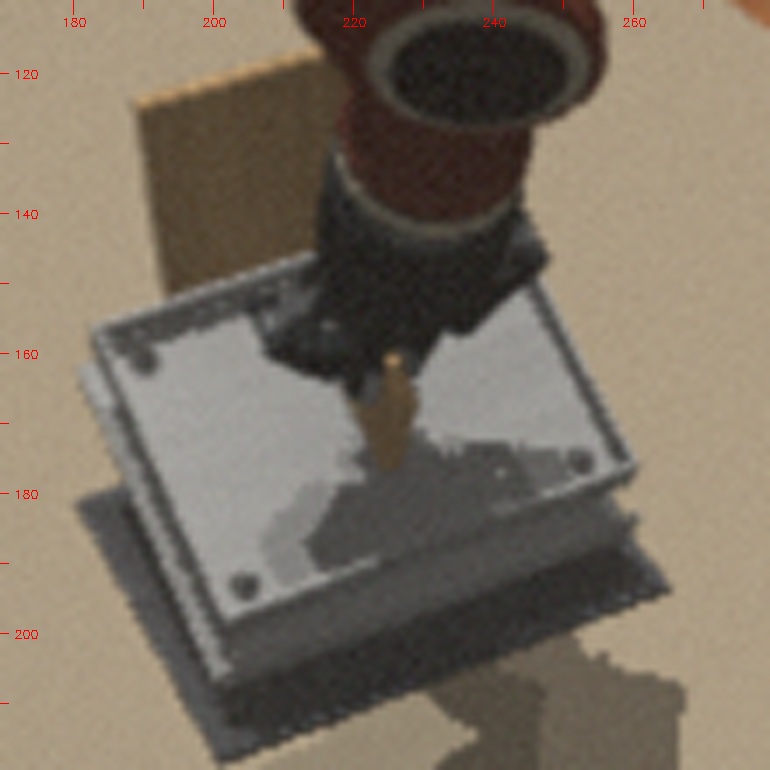

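>>> move_arm --pt "0 0 0.0015 0 0 0 0" --pt "0 0 0.003 0 0 0 0" --pt "0 0 0.0045 0 0 0 0" --pt "0 0 0.006 0 0 0 0" --pt "0 0 0.006 0 0 0 0"

```text
clock: 11.1
position: [549.8, 170.8, 130.0]
ee_rot: [0.569, -0.337, 0.619, -0.424]
ft_force: [-0.6, -2.1, 0.5]
opening: 8.2
```

```bash
python3 -c "
from h import *
st()"
```

```text
11.1 [549.8 170.8 130. ] F [-0.6 -2.1  0.5] op 8.2 J [-0.21  0.61  0.12  1.91 -0.83  0.69  0.42]
[[-0.125  0.065  0.99 ]
 [-0.899  0.414 -0.141]
 [-0.419 -0.908  0.007]]
```

Contact has begun (load change about 4.5 N). I go on a little.

>>> move_arm --pt "0 0 0.001 0 0 0 0" --pt "0 0 0.002 0 0 0 0" --pt "0 0 0.002 0 0 0 0"

```text
clock: 11.35
position: [549.9, 170.8, 129.6]
ee_rot: [0.57, -0.336, 0.619, -0.424]
ft_force: [-4.3, -6.2, 9.3]
opening: 8.3
```

```bash
python3 -c "
from h import *
st()
for n in('side','top'): cv2.imwrite(f'pics/{n}14.png',vision.grab_frame(n)[:,:,::-1])
s=cv2.imread('pics/side14.png');crop(s,'pics/s16.png',170,280,110,220,7)
s=cv2.imread('pics/top14.png');crop(s,'pics/t16.png',140,230,140,240,7)
"
```

```text
11.35 [549.9 170.8 129.6] F [-4.3 -6.2  9.3] op 8.3 J [-0.21  0.61  0.12  1.91 -0.83  0.69  0.43]
[[-0.124  0.066  0.99 ]
 [-0.899  0.415 -0.141]
 [-0.42  -0.908  0.008]]
```

View pics/s16.png

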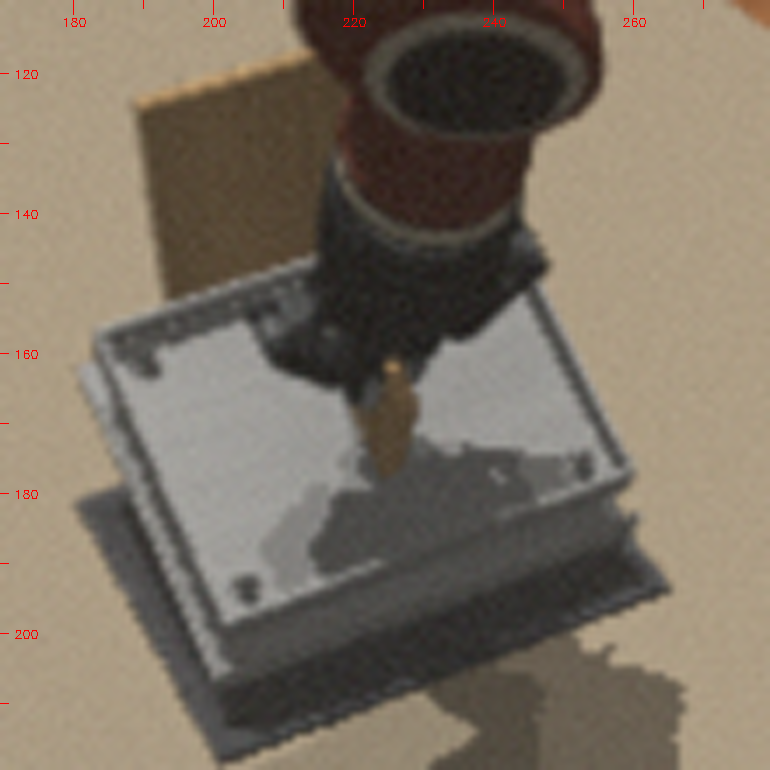

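View pics/t16.png

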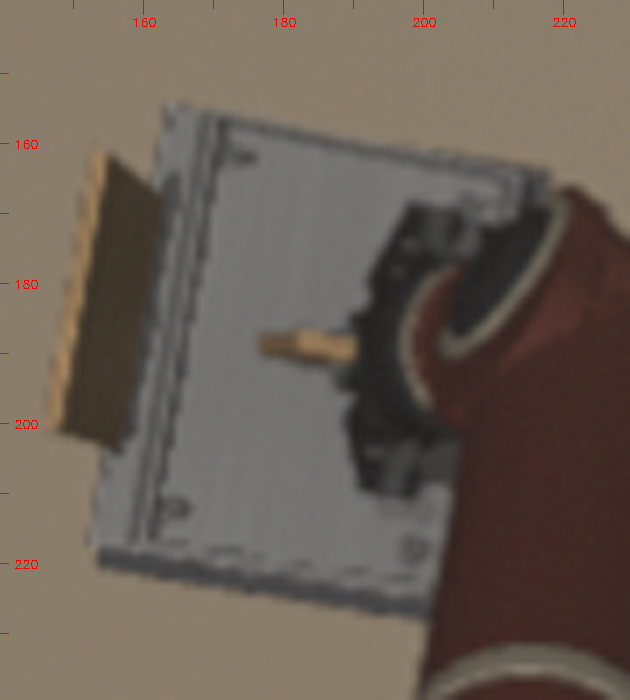

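Run:
```python
from h import *
import seat
for dz in(0,2,4):
  M=seat.seatR(np.radians(82.19))
  for i,j in((1,1),(-1,1),(-1,-1)):
    for z in(dz+5,24):
      u,v=proj("side",np.array([553.6,192.8,89.6])+M@np.array([i*58,j*82,z])); print((i,j),dz,z,((u-170+.5)*7-.5).round(),((v-110+.5)*7-.5).round())
  for i,j in((1,1),(-1,1),(-1,-1)):   # rim outer corners top
      u,v=proj("side",np.array([553.6,192.8,89.6])+M@np.array([i*75,j*100,dz+23])); print("rim",(i,j),dz,((u-170+.5)*7-.5).round(),((v-110+.5)*7-.5).round())
```

```text
(1, 1) 0 5 146.0 369.0
(1, 1) 0 24 148.0 350.0
(-1, 1) 0 5 247.0 592.0
(-1, 1) 0 24 250.0 576.0
(-1, -1) 0 5 578.0 470.0
(-1, -1) 0 24 586.0 453.0
rim (1, 1) 0 95.0 332.0
rim (-1, 1) 0 227.0 626.0
rim (-1, -1) 0 637.0 473.0
(1, 1) 2 7 147.0 367.0
(1, 1) 2 24 148.0 350.0
(-1, 1) 2 7 248.0 591.0
(-1, 1) 2 24 250.0 576.0
(-1, -1) 2 7 579.0 468.0
(-1, -1) 2 24 586.0 453.0
rim (1, 1) 2 95.0 330.0
rim (-1, 1) 2 227.0 624.0
rim (-1, -1) 2 638.0 471.0
(1, 1) 4 9 147.0 365.0
(1, 1) 4 24 148.0 350.0
(-1, 1) 4 9 248.0 589.0
(-1, 1) 4 24 250.0 576.0
(-1, -1) 4 9 580.0 467.0
(-1, -1) 4 24 586.0 453.0
rim (1, 1) 4 95.0 327.0
rim (-1, 1) 4 227.0 622.0
rim (-1, -1) 4 639.0 469.0
```

>>> move_arm --pt "0.02 0 0.0 0 0 0 0" --pt "0.04 0 0 0 0 0 0" --pt "0.06 0 0 0 0 0 0" --pt "0.06 0 0 0 0 0 0" --pt "0.06 0 0 0 0 0 0" --force 20

```text
clock: 11.87
position: [549.7, 172.5, 127.7]
ee_rot: [0.57, -0.337, 0.619, -0.423]
ft_force: [-0.1, 0.9, 0.8]
opening: 59.8
```

>>> move_arm --pt "0.06 0 -0.01 0 0 0 0" --pt "0.06 0 -0.03 0 0 0 0" --pt "0.06 0 -0.06 0 0 0 0" --pt "0.06 0 -0.09 0 0 0 0" --pt "0.06 0.03 -0.11 0 0 0 0" --pt "0.06 0.06 -0.12 0 0 0 0" --pt "0.06 0.09 -0.12 0 0 0 0" --pt "0.06 0.12 -0.12 0 0 0 0"

```text
clock: 12.53
position: [527.3, 12.4, 187.8]
ee_rot: [0.57, -0.337, 0.618, -0.425]
ft_force: [0.2, 0.1, 0.6]
opening: 59.8
```

>>> move_arm --pt "0.06 0.04 0 0 0 0 0" --pt "0.06 0.08 -0.02 0 0 0 0" --pt "0.06 0.12 -0.04 0 0 0 0" --pt "0.06 0.16 -0.06 0 0 0 0" --pt "0.06 0.19 -0.08 0 0 0 0" --pt "0.06 0.2 -0.08 0 0 0 0"

```text
clock: 13.03
position: [495.7, -208.6, 176.7]
ee_rot: [0.566, -0.336, 0.618, -0.43]
ft_force: [0.6, -2.1, 0.8]
opening: 59.9
```

```bash
python3 -c "
from h import *
st()
for n in('side','top'): cv2.imwrite(f'pics/{n}15.png',vision.grab_frame(n)[:,:,::-1])
s=cv2.imread('pics/side15.png');crop(s,'pics/s17.png',170,280,105,220,6)
s=cv2.imread('pics/top15.png');crop(s,'pics/t17.png',140,240,140,240,6)
"
```

```text
13.03 [ 495.7 -208.6  176.7] F [ 0.6 -2.1  0.8] op 59.9 J [ 0.39  0.61  0.29  1.74 -0.61  1.11  0.86]
[[-0.133  0.071  0.989]
 [-0.902  0.404 -0.151]
 [-0.41  -0.912  0.011]]
```

View pics/s17.png

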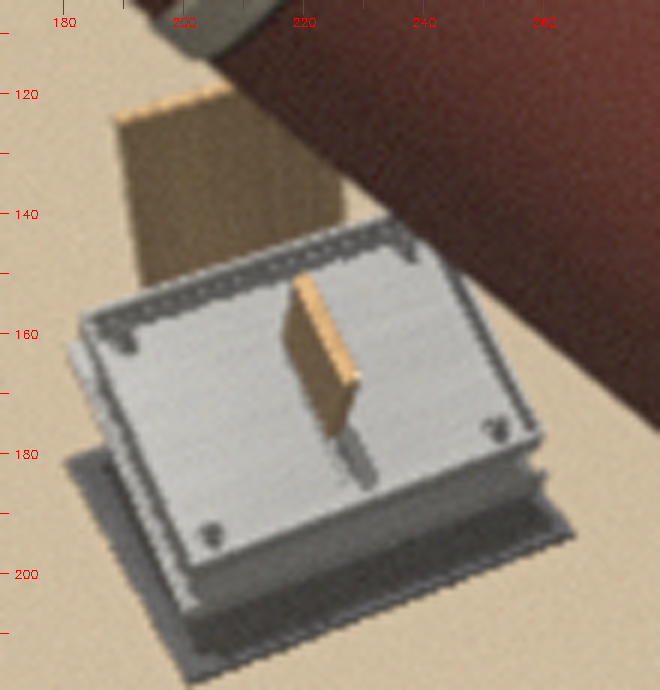

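View pics/t17.png

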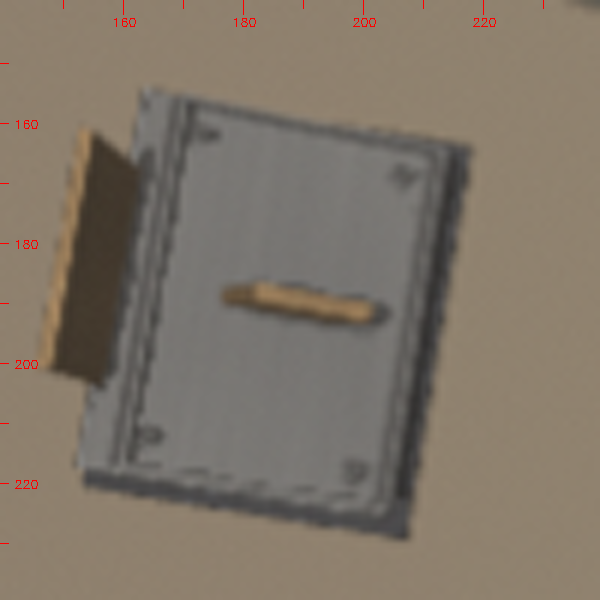

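Run:
```python
from h import *
from scipy.optimize import least_squares
import seat
gs=lambda x,y:(170+(x+.5)/6-.5,105+(y+.5)/6-.5)
gt=lambda x,y:(140+(x+.5)/6-.5,140+(y+.5)/6-.5)
SR=seat.seatR(np.radians(82.19));S0=np.array([553.6,192.8,89.6])
pts={("side",75,100,23):gs(81,317),("side",-75,100,23):gs(192,570),("side",-75,-100,23):gs(542,437),
("side",-58,82,5):gs(211,537),("side",-58,-82,5):gs(496,431)}
for k,v in pts.items(): print(k,(proj(k[0],S0+SR@np.array(k[1:]))-v).round(2))
f=lambda p:np.ravel([proj(k[0],S0+SR@(p[:3]+R.from_rotvec(p[3:]).apply(k[1:])))-v for k,v in pts.items()])
o=least_squares(f,np.zeros(6));print(o.x[:3].round(1),np.degrees(o.x[3:]).round(2),f(o.x).round(2))
g=lambda x,y:(170+(x+.5)/6-.5,105+(y+.5)/6-.5)
for n,b,t,h in(("L",60,(117,122),(147,315)),):
    print("panel",onb("side",*gs(*t),b).round(1),)
ft=gt
for n,p,z in(("tR",(90,130),230),("tL",(53,368),230),("hR",(139,170),103),("hL",(103,387),103)): print(n,inS(onz("top",*gt(*p),z)).round(1))
```

```text
('side', 75, 100, 23) [ 0.07 -0.47]
('side', -75, 100, 23) [ 0.39 -0.61]
('side', -75, -100, 23) [ 0.67 -0.3 ]
('side', -58, 82, 5) [0.15 0.1 ]
('side', -58, -82, 5) [-0.05  0.31]
[ 3.9 -2.7 -8.5] [-2.75 -1.89 -0.39] [ 0.21 -0.12 -0.05 -0.05  0.21 -0.25 -0.06  0.32 -0.3   0.1 ]
panel [ 77.2  60.  227.2]
tR [ 69.3 -59.6 230. ]
tL [ 65.8  59.5 230. ]
hR [ 70.8 -58.8 103. ]
hL [ 68.8  60.3 103. ]
```

View pics/top15.png

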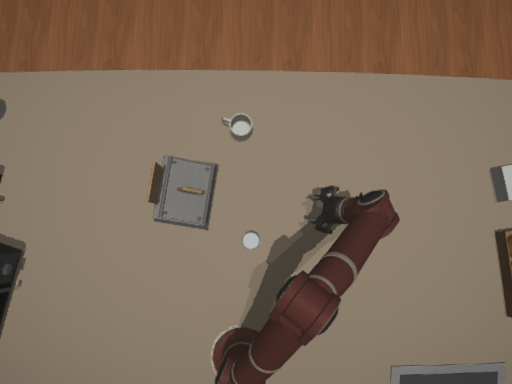

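View pics/side15.png

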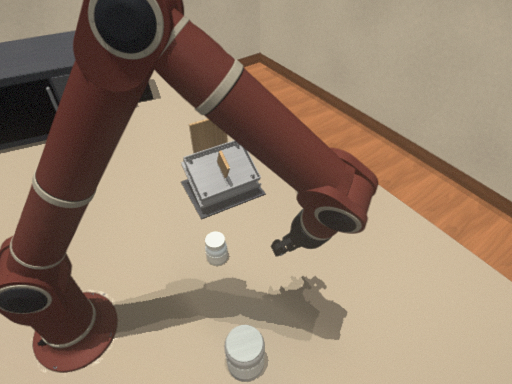

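The side picture shows the canister at (245,350) and the jar at (216,248), both where they were at the start. The tray is seated at (222,175), the panel stands up behind it, and the arm is clear. I let the arm settle, then hand in.

>>> move_arm --pt "0.06 0 0 0 0 0 0" --pt "0.06 0 0 0 0 0 0" --pt "0.06 0 0 0 0 0 0" --pt "0.06 0 0 0 0 0 0"

```text
clock: 13.47
position: [497.3, -196.7, 175.6]
ee_rot: [0.57, -0.338, 0.618, -0.422]
ft_force: [0.3, -0.8, 0.8]
opening: 60.1
```

```bash
python3 -c "
from station import manip
print(manip.finish_job())"
```

```text
the job is handed in; nothing more can be done
None
```

The stand is set up and the job was handed in at about 13.5 s. `finish_job` gave no verdict, so the result rests on my own checks.

**Panel:** I pushed it back with the closed fingers to about 7.7° past vertical. After release it sprang back and stands at about −0.5° (top view) to −1.5° (side view). The limit is 4.6°.

**Tray:** I gripped it by the handle, tilted it 25° and lowered it onto the posts until they pushed back with about 13 N. Then I opened the fingers and withdrew the arm. In the last side picture its rim corners and front holes lie within about 0.7 px (about 2 mm) of the fully seated position. Pins show at all four holes.

**Bystanders:** The mug, jar and canister show no visible change. The mug was last seen in the top view, and the canister only in the side view.

**Checks that disagreed:**
- The two cameras differ by 2–3 mm sideways and by up to about 6 mm in tray height, so I relied on the side camera comparing tray and posts with each other.
- A final fit of the tray's full pose gave several mm and 2–3° of offset. I discarded it because its points fix height and tilt poorly and the direct comparison above fitted well.
- The tray's rear-right rim corner and the right side of the panel's top edge were behind the arm in the last side picture. The last top picture shows both in place.

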